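Rack the washed pots and bolt the drying bay

TASK

First clear the drying bay: slide the divider along its T-track to the open front end, lift it off and set it down inside the white utensil tray. Then stand every lidded pot upright on the floor of the bay, and when all are in, slide the long bolt across the front until it is fully home in its keeper. Leave the mug and the food box where they stand.

Things in the scene. Friction and masses are not known exactly. Their poses are not given: they have to be found in the camera images.
- station: fixed drying bay with T-track and bolt. Origin on the worktop under the bay; x to its back, y to its left, z up. Floor 4 mm thick; inner faces: left wall y = +82 mm, back wall x = +161 mm (both 40 mm high), right wall y = -85 mm (56 mm high, carries the T-track); front open, crossed by the bolt's bar (12 mm thick, 32 mm up, at x = -100 mm) when shot. Yaw within 0.12 rad of the world's.
- bay_floor (a point): middle of the bay's floor, 4 mm above the worktop; station x = 35, y = 0; the bay holds six pots, two abreast and three deep, e.g. centred at x = -40, +35 or +110 mm and y = -40 or +40 mm in the station's frame
- keeper (a point): mouth of the bolt's keeper, a brass block 46 mm high at the front right corner of the bay
- track_end (a point): front end of the T-track's channel (station x = -80, y = -105 mm), on the channel floor 40 mm up. The track runs along the station's x: channel 32 mm wide, 11 mm high; lips with a 12 mm slot between them (tops 56 mm up) from its closed rear end at x = +167 to x = -15 mm; from there to this point it has no lips: the open end
- bolt (a joint): slide of the bolt in m: 0 fully drawn (to the left), grows as it slides along the station's -y; its tip enters the keeper at 0.183 and it meets its stop, fully home, at 0.205. Starts at 0 to 0.04. About 3 N of friction, no spring: it stays where it is left.
- bolt_grip (a point): point on the axis of the bolt's upright black handle, 63 mm above the bar (95 mm above the worktop); the handle is 18 mm wide along the slide, 26 mm across it, its top 119 mm and its lower end about 34 mm above the worktop; the bolt's bed beneath is 22 mm high
- divider: loose divider, captive by its foot in the T-track. Steel foot 40 (x) by 28 (y) by 8 mm, 8 mm neck, black upright handle 30 (x) by 16 (y) mm up to 111 mm, white plate 5 mm thick reaching over the bay to y = +107 mm, 4 to 55 mm up. Origin: centre of the foot's underside; axes as the station's. Lifts off once its origin is below x = -35 mm in the station's frame. 0.16 kg; stands on its foot.
- divider_grip (a point): point on the axis of the divider's handle, 90 mm above the foot's underside: grip it here across y (16 mm) from above, finger tips above the plate's top edge (35 mm lower than this point)
- divider_mid (a point): middle of the divider, 45 mm from the handle's axis towards the plate and 30 mm above the foot's underside
- tray: fixed white open utensil tray 190 (x) by 180 (y) by 35 mm high, walls and floor 5 mm thick, origin under its centre, standing to the right of the station
- pot0: round lidded kitchen pot standing on the worktop: body 62 mm in diameter, 50 mm high with its lid (which never comes off), on top an upright knob 28 mm in diameter, 40 mm high (top at 90 mm): grip it there from above. 0.15 to 0.31 kg. Origin at the centre of its underside, z up. Three to five of these five alike-shaped pots (steel, white, green; colour has no meaning) are present.
- pot1: round lidded kitchen pot standing on the worktop: body 62 mm in diameter, 50 mm high with its lid (which never comes off), on top an upright knob 28 mm in diameter, 40 mm high (top at 90 mm): grip it there from above. 0.15 to 0.31 kg. Origin at the centre of its underside, z up. Three to five of these five alike-shaped pots (steel, white, green; colour has no meaning) are present.
- pot2: round lidded kitchen pot standing on the worktop: body 62 mm in diameter, 50 mm high with its lid (which never comes off), on top an upright knob 28 mm in diameter, 40 mm high (top at 90 mm): grip it there from above. 0.15 to 0.31 kg. Origin at the centre of its underside, z up. Three to five of these five alike-shaped pots (steel, white, green; colour has no meaning) are present.
- pot3: round lidded kitchen pot standing on the worktop: body 62 mm in diameter, 50 mm high with its lid (which never comes off), on top an upright knob 28 mm in diameter, 40 mm high (top at 90 mm): grip it there from above. 0.15 to 0.31 kg. Origin at the centre of its underside, z up. Three to five of these five alike-shaped pots (steel, white, green; colour has no meaning) are present.
- pot4: round lidded kitchen pot standing on the worktop: body 62 mm in diameter, 50 mm high with its lid (which never comes off), on top an upright knob 28 mm in diameter, 40 mm high (top at 90 mm): grip it there from above. 0.15 to 0.31 kg. Origin at the centre of its underside, z up. Three to five of these five alike-shaped pots (steel, white, green; colour has no meaning) are present.
- mug: white mug, 80 mm wide, 95 mm high, to be left alone
- foodbox: lidded food box 88 by 118 by 74 mm, to be left alone

How it is judged:
By the outcome, as a careful person would: the job done as asked, in the order asked, and still so for the second after the job is handed in, with the robot touching nothing.
Of pot0, pot1, pot2, pot3, pot4 only 3 to 5 are there at a start; the rules pass over those that are not, and their reading is None.
At some moment in a run one of pot0, pot1, pot2, pot3, pot4 may be knocked a few centimetres aside while the robot is not near it.
It also fails if it takes over 210 s, if anything falls off the work surface, if the arm or the gripper's body presses on something with over 40 N, if the wrist force passes 120 N, or if a joint passes its speed limit or range.

ROBOT

A 6-joint arm with a two-finger parallel gripper is mounted at the origin on the work surface. World frame = base frame: x ahead of the robot, y to its left, z up, the work surface at z = 0. Lengths are in m, angles in degrees, forces in N, time in s.
With the tool pointing down it reaches from about 0.35 to 0.875 m from the base axis. Payload 4.2 kg.
Tool frame: the origin (TCP) lies on the centre line of the jaws, within the pads' length; the fingertips stand 22 mm ahead of it and the grasp point (between the pads) lies 3 mm ahead of it; z points along the fingers, y is the direction in which the jaws open and shut (so a half turn about z gives the same grasp; the last joint's range is limited). The gripper opens to 87 mm and grips with 3 to 60 N. Pads are 19 mm wide; open, the fingers measure 117 mm over their backs; the gripper's body (75 mm by 190 mm) begins 51 mm behind the grasp point.
Start: joints at [82.712, 22.042, 0.453, 0, -68.411, -14.817], TCP at [0.235, 0.579, 0.245] pointing down, gripper open.
Joint ranges: [-179.83, 179.83], [-69.29, 118.12], [-61.27, 80.66], [-181.25, 117.63], [-171.15, -9.14], [-177.46, 177.46]. Speed limits (degrees/s): [159.86, 159.86, 180, 180, 180, 180].

INTERFACE

Orientations are given as a 3x3 rotation matrix whose columns are the frame's x, y, z axes.
In Python, from bench import observe, eyes, r gives the robot as it stands. The module is installed in compiled form; this text tells all that it offers.
- The arm moves only by the shell command python3 -m creep 'ROWS'. ROWS is JSON, a list of rows, each a list of 7 numbers: the shift along the tool's x, y, z in m, then the turn, a rotation vector about the tool's x, y, z in rad, then the finger opening in m, from 0 to 0.087. A call has 1 to 12 rows; each row is the pose to reach, as a shift and turn from the pose commanded when the call began, along the tool's axes at that moment; what a row does not reach only later rows make up. A row lasts 1/10 s, in which the tool goes at most 50 mm and 8.59 degrees, less where a joint would pass 70% of its speed; a pose out of reach is approached as far as the arm can. A call with a gripper value outside its range is refused whole. The fingers move at their own pace and stop on an object; the grip force is fixed at half the most. Time passes only in rows, so rows that repeat a pose let the fingers close. It gives the time, the measured TCP pose, the force and the opening at its end, in the units of the state.
- observe(): the state, without advancing time (a new reading comes with each control period).
- eyes.camera(name): name is "scene" or "top" or "wrist"; returns a dict with "img" (420x560x3 uint8, red, green, blue), "range_z" (420x560 float32, m along the optical axis (not along the pixel's ray), 0 where there is no reading), "K" (3x3 intrinsics, pixels), "cam_to_world" (4x4, takes a point from camera to world coordinates). Camera axes: x right, y down, z forward; pixel columns grow to the right and rows downward; lengths in m; the calibration is good to about 2 mm. A picture is of the moment at which its call begins.
- r.finish_job(): hands the job in, once; it reports no verdict.
The state is a dict: "clock": time; "q": joint angles; "joint_velocities": joint speeds; "joint_efforts": joint torques, N m; "ee_pos": TCP position; "ee_rot": TCP orientation; "wrist_force": force on the tool from outside, world axes, zero at the start; "moment": the same for the moment, N m; "opening": finger opening in m.
Only numpy, scipy, OpenCV 4.12 (cv2) and the standard library are available. Lean on these libraries where they do the work, as an engineer would, in place of code of your own. Each camera call takes 0.05 s, during which the arm holds its last target.

## Working session

There is one attempt and no reset: what is moved stays moved. The work goes in short steps, Python scripts to look and compute and a shell command to move; the robot and the scene stay as the last step left them, time stands still between calls to the robot, and variables do not carry over. Pictures are saved under pics/ and viewed, and the job is handed in when it is done.

```bash
mkdir -p pics; ls; python3 - <<'E'
from bench import observe, eyes
import cv2
s=observe(); print(s)
for n in("scene","top","wrist"):
    c=eyes.camera(n); cv2.imwrite(f"pics/a_{n}.png",c["img"][:,:,::-1]); print(n,c["K"],c["cam_to_world"])
E
```

```text
pics
{'clock': 0.0, 'q': array([ 8.27110432e+01,  2.20901236e+01,  3.78853324e-01, -3.11998840e-02,
       -6.84106186e+01, -1.48165172e+01]), 'joint_velocities': array([ 0.03207074, -0.08464042, -0.0274813 ,  0.09634001, -0.06884937,
        0.00303705]), 'joint_efforts': array([-2.94129250e-04, -3.90667963e+01,  1.87407589e+01,  4.22006607e+00,
        1.10374604e-02, -1.73522626e-04]), 'ee_pos': array([0.23495657, 0.57854449, 0.24345422]), 'ee_rot': array([[ 9.26417082e-01, -3.76498066e-01, -7.72145524e-04],
       [-3.76498854e-01, -9.26414825e-01, -2.04587748e-03],
       [ 5.49418552e-05,  2.18604775e-03, -9.99997609e-01]]), 'wrist_force': array([-0.09885587,  0.18634245, -0.34143558]), 'moment': array([-0.04640101, -0.06272678, -0.01383241]), 'opening': 0.08661522537135707}
scene [[393.41292236   0.         283.58206154]
 [  0.         393.41292236 209.66755446]
 [  0.           0.           1.        ]] [[ 0.71802493  0.59697624 -0.35785412  0.92516188]
 [ 0.69592046 -0.62434655  0.3548043  -0.39298817]
 [-0.01161525 -0.50379633 -0.86374437  1.07533273]
 [ 0.          0.          0.          1.        ]]
top [[499.52029667   0.         279.7953766 ]
 [  0.         499.52029667 218.27432986]
 [  0.           0.           1.        ]] [[ 0.0114824  -0.99439012  0.10514966  0.33886011]
 [-0.99969535 -0.01371367 -0.02052157  0.03640219]
 [ 0.02184844 -0.10488198 -0.99424465  1.62925991]
 [ 0.          0.          0.          1.        ]]
wrist [[312.30524571   0.         283.80742004]
 [  0.         312.30524571 208.95770731]
 [  0.           0.           1.        ]] [[-0.3753303  -0.89494667 -0.24124183  0.30073054]
 [-0.9268836   0.36344083  0.09379525  0.55122553]
 [ 0.00373539  0.2588073  -0.96592175  0.38333912]
 [ 0.          0.          0.          1.        ]]
```

View pics/a_top.png

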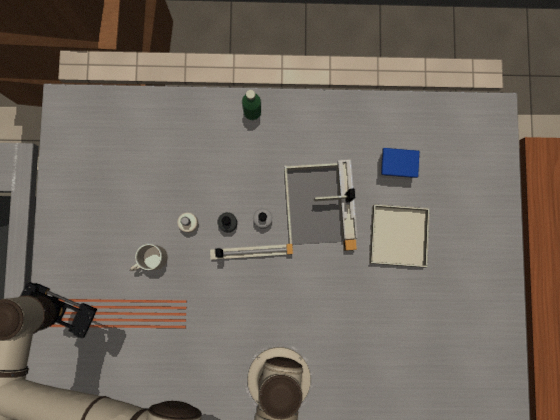

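View pics/a_scene.png

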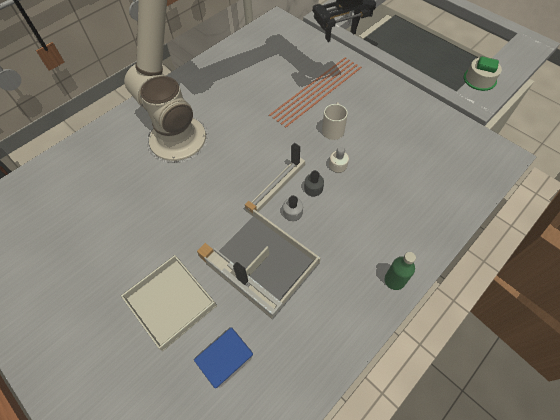

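```bash
cat > h.py <<'E'
from bench import observe, eyes
import numpy as np, cv2
def ray(c,u,v):
    d=c["cam_to_world"][:3,:3]@np.linalg.inv(c["K"])@np.array([u,v,1.]); return c["cam_to_world"][:3,3],d
def on(c,u,v,z):
    o,d=ray(c,u,v); return o+d*(z-o[2])/d[2]
def proj(c,p):
    T=np.linalg.inv(c["cam_to_world"]); q=c["K"]@(T[:3,:3]@np.asarray(p,float)+T[:3,3]); return q[:2]/q[2]
def cloud(c):
    v,u=np.mgrid[:420,:560]; z=c["range_z"]; P=np.stack([u,v,np.ones_like(u)],-1)@np.linalg.inv(c["K"]).T*z[...,None]
    P=P@c["cam_to_world"][:3,:3].T+c["cam_to_world"][:3,3]; P[z==0]=np.nan; return P
def crop(c,x0,y0,w,h,f,name):
    cv2.imwrite(name,cv2.resize(c["img"][y0:y0+h,x0:x0+w,::-1],None,fx=f,fy=f,interpolation=cv2.INTER_CUBIC))
E
python3 - <<'E'
from h import *
c=eyes.camera("top"); crop(c,120,90,320,190,2.5,"pics/b_top.png")
c=eyes.camera("scene"); crop(c,110,90,320,270,2.2,"pics/b_scene.png")
E
```

```text
(no output)
```

View pics/b_top.png

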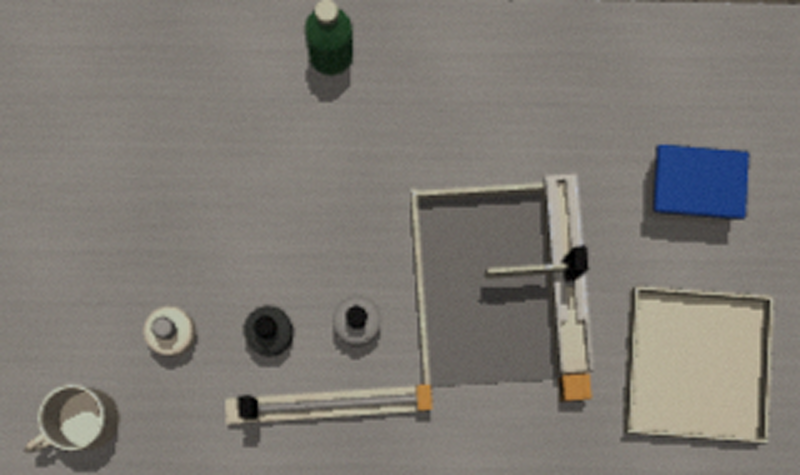

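View pics/b_scene.png

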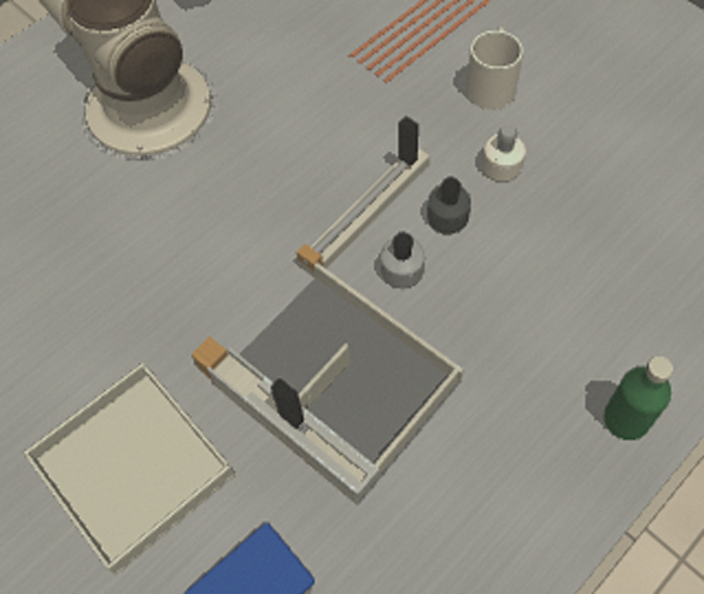

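```bash
python3 - <<'E'
from h import *
c=eyes.camera("top"); P=cloud(c); s=eyes.camera("scene"); Q=cloud(s)
print("tabletop z",np.nanmedian(P[130:150,200:240,2]),np.nanmedian(Q[100:130,200:230,2]), np.nanstd(P[130:150,200:240,2]))
def f(u,v): return 120+u/2.5,90+v/2.5
for n,(u,v),z in [("backleft wall outer",(412,190),.04),("leftwall front outer",(424,386),.04),("orange keeperR center",(576,386),.046),("track back outer R",(578,176),.056),("track back outer L",(544,178),.056),("orangeL center",(424,397),.04),("bolt handle",(247,402),.119),("divhandle",(576,254),.151),("tray bl",(636,289),.035),("tray br",(772,297),.035),("tray fl",(628,437),.035),("tray fr",(768,442),.035),("white knob",(163,327),.09),("dark knob",(265,326),.09),("steel knob",(356,317),.09),("mug",(72,412),.095)]:
    p=f(u,v); print(n,on(c,*p,z).round(4), P[int(round(p[1])),int(round(p[0]))].round(4))
# floor mask
g=c["img"].astype(int).sum(2)/3
# orthographic heights from both clouds
A=np.concatenate([P.reshape(-1,3),Q.reshape(-1,3)]);A=A[np.isfinite(A).all(1)]
A=A[(A[:,0]>.3)&(A[:,0]<.75)&(A[:,1]>-.5)&(A[:,1]<.45)]
H=np.zeros((225,475,3),np.uint8)
for x,y,z in A:
    if z>.002: 
        i=int((.75-x)/.002);j=int((.45-y)/.002)
        col=(0,255,0) if z<.025 else (0,160,255) if z<.045 else (255,0,0) if z<.06 else (255,255,255)
        H[i,j]=col
cv2.imwrite("pics/c_h.png",cv2.resize(H,(800,379),interpolation=cv2.INTER_NEAREST))
E
```

```text
tabletop z 0.0008804215884145039 -0.0004741280272384518 0.0037712659024155674
backleft wall outer [ 0.6773 -0.0106  0.04  ] [ 0.6778 -0.0114  0.0375]
leftwall front outer [ 0.4237 -0.0286  0.04  ] [ 0.4246 -0.0295  0.048 ]
orange keeperR center [ 0.4259 -0.2218  0.046 ] [ 0.4272 -0.2209  0.0437]
track back outer R [ 0.6956 -0.2237  0.056 ] [ 0.709  -0.2318  0.0029]
track back outer L [ 0.6923 -0.1798  0.056 ] [ 0.693  -0.1811  0.0558]
orangeL center [ 0.4097 -0.0287  0.04  ] [ 0.4091 -0.03    0.0409]
bolt handle [0.3975 0.1879 0.119 ] [0.3969 0.1871 0.1208]
divhandle [ 0.5787 -0.2052  0.151 ] [ 0.5778 -0.2044  0.1488]
tray bl [ 0.5529 -0.3019  0.035 ] [ 0.5511 -0.2998  0.0386]
tray br [ 0.545  -0.4787  0.035 ] [ 0.5492 -0.4916 -0.003 ]
tray fl [ 0.3622 -0.29    0.035 ] [ 0.362  -0.2953  0.0061]
tray fr [ 0.3579 -0.4698  0.035 ] [ 0.3576 -0.4783  0.0062]
white knob [0.4898 0.2964 0.09  ] [0.4891 0.2968 0.0911]
dark knob [0.4928 0.1708 0.09  ] [0.4944 0.1713 0.0856]
steel knob [0.5055 0.0586 0.09  ] [0.5056 0.0599 0.0827]
mug [0.3837 0.4028 0.095 ] [ 0.3858  0.4251 -0.0011]
```

View pics/c_h.png

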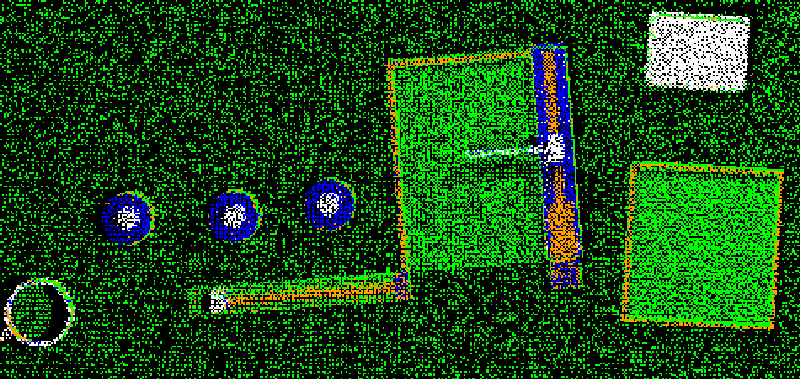

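```bash
python3 - <<'E'
from h import *
N=6
L=[]
for k in range(N):
    L+=[cloud(eyes.camera("top")).reshape(-1,3),]
T=np.concatenate(L);T=T[np.isfinite(T).all(1)]
S=cloud(eyes.camera("scene")).reshape(-1,3);S=S[np.isfinite(S).all(1)]
yaw=.0725;O=np.array([.518,-.1094])
def loc(A):
    R=np.array([[np.cos(yaw),-np.sin(yaw)],[np.sin(yaw),np.cos(yaw)]]); B=A.copy();B[:,:2]=(A[:,:2]-O)@R; return B
for nm,A in(("top",T),("scene",S)):
    B=loc(A)
    # left wall top ridge per x
    m=(B[:,2]>.025)&(B[:,2]<.05)&(abs(B[:,1]-.085)<.012)&(B[:,0]>-.06)&(B[:,0]<.15)
    print(nm,"leftwall fit y=a x+b",np.polyfit(B[m,0],B[m,1],1).round(4),m.sum())
    m=(B[:,2]>.025)&(B[:,2]<.05)&(abs(B[:,0]-.164)<.012)&(B[:,1]>-.07)&(B[:,1]<.07)
    print("back fit x=a y+b",np.polyfit(B[m,1],B[m,0],1).round(4),m.sum())
    m=(B[:,2]>.051)&(B[:,2]<.062)&(abs(B[:,1]+.105)<.03)&(((B[:,0]>.08)&(B[:,0]<.15))|((B[:,0]>-.01)&(B[:,0]<.03)))
    print("lips",np.polyfit(B[m,0],B[m,1],1).round(4),m.sum(),np.percentile(B[m,1],[3,97]).round(4))
    m=(B[:,2]>.12)&(abs(B[:,1]+.105)<.03)&(abs(B[:,0]-.05)<.05)
    print("divhandle",B[m].mean(0).round(4),np.percentile(B[m],[3,97],axis=0).round(4).tolist(),m.sum())
    m=(B[:,2]>.09)&(abs(B[:,1]-.30)<.03)&(abs(B[:,0]+.1)<.03)
    print("bolthandle",B[m].mean(0).round(4),np.percentile(B[m],[3,97],axis=0).round(4).tolist(),m.sum())
    for n,x,y in(("white",.489,.297),("dark",.494,.171),("steel",.5055,.059)):
        m=(A[:,2]>.075)&(np.hypot(A[:,0]-x,A[:,1]-y)<.03); print(n,np.median(A[m],0).round(4), ((np.percentile(A[m],3,axis=0)+np.percentile(A[m],97,axis=0))/2).round(4))
    m=(A[:,2]>.02)&(A[:,2]<.045)&(abs(A[:,0]-.45)<.13)&(abs(A[:,1]+.385)<.12)
    r=cv2.minAreaRect((A[m,:2]*1000).astype(np.float32));print("tray",r)
E
```

```text
top leftwall fit y=a x+b [0.006  0.0863] 809
back fit x=a y+b [-0.0049  0.1617] 710
lips [ 0.0124 -0.1032] 1636 [-0.1227 -0.0834]
divhandle [ 0.047  -0.1018  0.147 ] [[0.0336, -0.111, 0.1259], [0.0614, -0.095, 0.1569]] 439
bolthandle [-0.1043  0.3086  0.1157] [[-0.1162, 0.3011, 0.092], [-0.0925, 0.3171, 0.1254]] 346
white [0.4893 0.2976 0.0894] [0.4895 0.2982 0.0878]
dark [0.4912 0.1723 0.0895] [0.4926 0.1727 0.0886]
steel [0.5069 0.0598 0.09  ] [0.5065 0.0599 0.0893]
tray ((458.3468322753906, -383.45562744140625), (184.3210906982422, 191.7682647705078), 86.82451629638672)
scene leftwall fit y=a x+b [0.0061 0.0834] 251
back fit x=a y+b [-0.0059  0.1648] 159
lips [ 0.0545 -0.1117] 382 [-0.1245 -0.0857]
divhandle [ 0.053  -0.107   0.1443] [[0.0373, -0.1133, 0.1224], [0.0654, -0.098, 0.1537]] 116
bolthandle [-0.0995  0.3048  0.1095] [[-0.1139, 0.2986, 0.091], [-0.0892, 0.3147, 0.1205]] 85
white [0.4937 0.2943 0.0879] [0.4926 0.2949 0.0844]
dark [0.497  0.1683 0.0876] [0.4964 0.17   0.0842]
steel [0.5115 0.0554 0.0882] [0.5105 0.0568 0.085 ]
tray ((459.65411376953125, -384.6712646484375), (180.0660400390625, 192.31466674804688), 86.6687240600586)
```

```bash
cat >> h.py <<'E'
def go(x,y,z,xang=None):
    """shift in tool axes and turn to reach world pos with tool pointing down, tool x at xang deg"""
    s=observe();R=s["ee_rot"];d=R.T@(np.array([x,y,z])-s["ee_pos"])
    a=np.degrees(np.arctan2(R[1,0],R[0,0])); t=0 if xang is None else -((xang-a+180)%360-180)
    print("now",s["ee_pos"].round(4),"xang",a.round(2),"tilt",R[:2,2].round(4),"| shift mm",(d*1000).round(1),"turn z rad",np.radians(t).round(4),"| t",round(s["clock"],2),"F",s["wrist_force"].round(1),"open",round(s["opening"],4))
E
python3 -c "
from h import *
go(.53,-.10,.245,4.5);go(.5755,-.21,.245,4.5)"
```

```text
now [0.2352 0.579  0.2446] xang -22.1 tilt [-0.  0.] | shift mm [ 5.287e+02  5.182e+02 -4.000e-01] turn z rad -0.4643 | t 0.7 F [-0.   0.8 -0.5] open 0.0868
now [0.2352 0.579  0.2446] xang -22.1 tilt [-0.  0.] | shift mm [ 6.122e+02  6.030e+02 -4.000e-01] turn z rad -0.4643 | t 0.7 F [-0.   0.8 -0.5] open 0.0868
```

```bash
python3 -m creep '[[0.034,0.034,0,0,0,-0.04,0.087],[0.068,0.068,0,0,0,-0.08,0.087],[0.102,0.101,0,0,0,-0.12,0.087],[0.136,0.134,0,0,0,-0.16,0.087],[0.170,0.168,0,0,0,-0.20,0.087],[0.204,0.201,0,0,0,-0.24,0.087],[0.238,0.234,0,0,0,-0.28,0.087],[0.272,0.268,0,0,0,-0.32,0.087],[0.306,0.301,0,0,0,-0.36,0.087],[0.340,0.335,0,0,0,-0.40,0.087],[0.374,0.368,0,0,0,-0.44,0.087],[0.408,0.402,0,0,0,-0.464,0.087]]'; python3 -c "
from h import *
go(.52,-.22,.245,4.5)"
```

```text
clock: 1.9
ee_pos: [0.4624, 0.0512, 0.2451]
ee_rot: [[0.997, 0.08, 0.001], [0.08, -0.997, 0.001], [0.001, -0.0, -1.0]]
wrist_force: [1.3, 0.6, 0.3]
opening: 0.087
now [0.4624 0.0512 0.2451] xang 4.58 tilt [0.0013 0.0005] | shift mm [ 35.7 275.    0. ] turn z rad 0.0014 | t 1.9 F [1.3 0.6 0.3] open 0.087
```

```bash
python3 -m creep '[[0.005,0.046,0,0,0,0,0.087],[0.010,0.092,0,0,0,0,0.087],[0.016,0.138,0,0,0,0,0.087],[0.022,0.184,0,0,0,0,0.087],[0.029,0.230,0,0,0,0,0.087],[0.036,0.275,0,0,0,0,0.087],[0.036,0.275,0,0,0,0,0.087],[0.036,0.275,0,0,0,0,0.087]]'; python3 -c "
from h import *
go(.5755,-.21,.13,4.5)
c=eyes.camera('wrist'); cv2.imwrite('pics/d_w.png',c['img'][:,:,::-1])
c=eyes.camera('top'); cv2.imwrite('pics/d_t.png',c['img'][:,:,::-1])"
```

```text
clock: 2.7
ee_pos: [0.519, -0.2193, 0.244]
ee_rot: [[0.997, 0.076, -0.001], [0.076, -0.997, 0.0], [-0.001, -0.0, -1.0]]
wrist_force: [0.6, 0.7, 0.1]
opening: 0.0869
now [ 0.519  -0.2193  0.244 ] xang 4.34 tilt [-0.0009  0.0003] | shift mm [ 57.2  -4.9 114. ] turn z rad -0.0028 | t 2.7 F [0.6 0.7 0.1] open 0.0869
```

View pics/d_w.png

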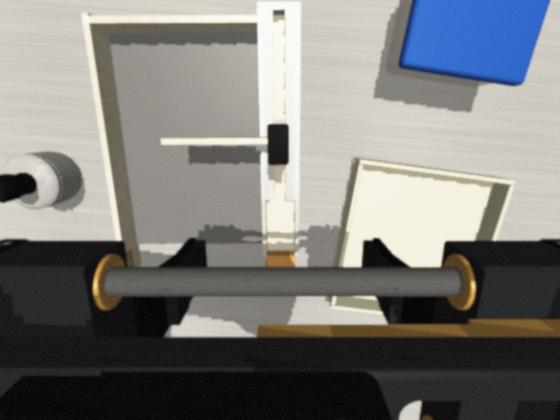

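View pics/d_t.png

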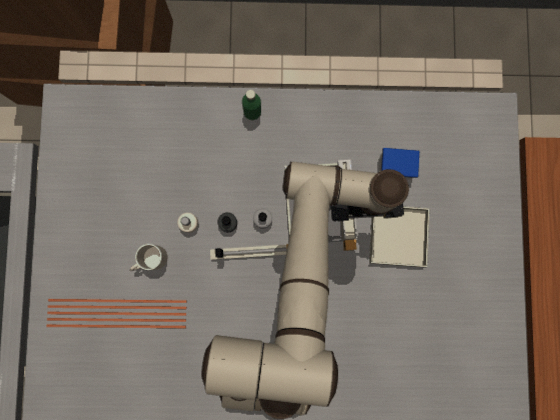

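```bash
python3 - <<'E'
from h import *
c=eyes.camera("wrist");A=cloud(c).reshape(-1,3);A=A[np.isfinite(A).all(1)]
O=np.array([.518,-.1094]);yaw=.0785
R=np.array([[np.cos(yaw),-np.sin(yaw)],[np.sin(yaw),np.cos(yaw)]]); B=A.copy();B[:,:2]=(A[:,:2]-O)@R
def rep(n,m,ax):
    print(n,m.sum(),np.polyfit(B[m,ax],B[m,1-ax],1).round(4),np.percentile(B[m],[4,96],axis=0).round(4).tolist())
rep("left",(B[:,2]>.03)&(B[:,2]<.05)&(abs(B[:,1]-.085)<.015)&(B[:,0]>-.02)&(B[:,0]<.15),0)
rep("back",(B[:,2]>.03)&(B[:,2]<.05)&(abs(B[:,0]-.164)<.015)&(B[:,1]>-.07)&(B[:,1]<.07),1)
rep("lips",(B[:,2]>.051)&(B[:,2]<.062)&(abs(B[:,1]+.105)<.03)&(B[:,0]>.085)&(B[:,0]<.15),0)
m=(B[:,2]>.143)&(abs(B[:,1]+.105)<.03)&(abs(B[:,0]-.05)<.05); rep("handle",m,0); print(A[m].mean(0))
rep("plate",(B[:,2]>.07)&(B[:,2]<.1)&(abs(B[:,0]-.05)<.03)&(B[:,1]>-.08)&(B[:,1]<.02),1)
E
```

```text
left 1691 [0.0018 0.0821] [[-0.0115, 0.08, 0.0307], [0.1446, 0.0863, 0.0402]]
back 1423 [-0.0022  0.1635] [[0.1609, -0.0643, 0.0317], [0.1671, 0.0644, 0.0406]]
lips 2103 [ 0.0028 -0.1066] [[0.0881, -0.1252, 0.0541], [0.1474, -0.0875, 0.0568]]
handle 33964 [ 0.0221 -0.1054] [[0.016, -0.1323, 0.3058], [0.0256, -0.0774, 0.3435]]
[ 0.54580911 -0.21245824  0.32460105]
plate 616 [-0.0017  0.0498] [[0.0473, -0.077, 0.0785], [0.0521, -0.0027, 0.0957]]
```

```bash
python3 -c "
from h import *
go(.5759,-.2112,.133,4.58)"; python3 -m creep '[[0.030,-0.002,0,0,0,-0.004,0.087],[0.057,-0.004,0.01,0,0,-0.004,0.087],[0.0575,-0.004,0.04,0,0,-0.004,0.087],[0.0575,-0.0037,0.075,0,0,-0.004,0.087],[0.0575,-0.0037,0.1,0,0,-0.004,0.087],[0.0575,-0.0037,0.112,0,0,-0.004,0.087],[0.0575,-0.0037,0.112,0,0,-0.004,0.087]]';python3 -c "
from h import *
go(.5759,-.2112,.133,4.58)
c=eyes.camera('wrist'); cv2.imwrite('pics/e_w.png',c['img'][:,:,::-1])
c=eyes.camera('scene'); crop(c,180,200,140,130,4,'pics/e_s.png')"
```

```text
now [ 0.5191 -0.2173  0.2448] xang 4.56 tilt [0.0002 0.0001] | shift mm [ 57.1  -1.6 111.8] turn z rad -0.0004 | t 2.85 F [-0.2  0.6  0.3] open 0.087
clock: 3.55
ee_pos: [0.5756, -0.2089, 0.1313]
ee_rot: [[0.996, 0.084, -0.003], [0.084, -0.996, 0.0], [-0.003, -0.001, -1.0]]
wrist_force: [-0.9, -0.4, -0.3]
opening: 0.087
now [ 0.5756 -0.2089  0.1313] xang 4.8 tilt [-0.0032  0.0004] | shift mm [ 0.1  2.3 -1.7] turn z rad 0.0039 | t 3.55 F [-0.9 -0.4 -0.3] open 0.087
```

View pics/e_w.png

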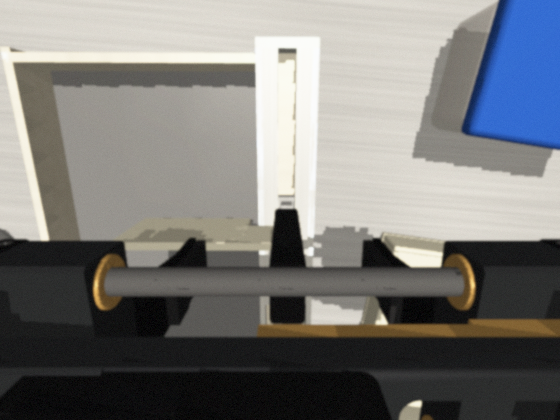

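View pics/e_s.png

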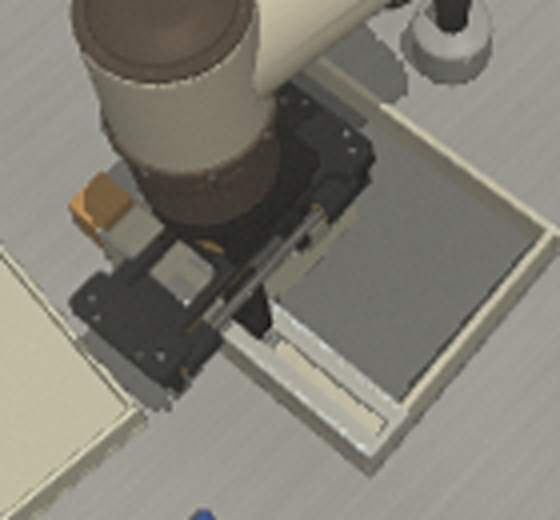

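```bash
python3 -m creep '[[0,0,0,0,0,0,0.04],[0,0,0,0,0,0,0.02],[0,0,0,0,0,0,0.008],[0,0,0,0,0,0,0.008],[0,0,0,0,0,0,0.008],[0,0,0,0,0,0,0.008],[0,0,0,0,0,0,0.008],[0,0,0,0,0,0,0.008]]';python3 -c "
from h import *
go(.5759,-.2112,.133,4.58)"
```

```text
clock: 4.45
ee_pos: [0.5763, -0.2101, 0.1325]
ee_rot: [[0.997, 0.082, -0.0], [0.082, -0.997, 0.0], [-0.0, -0.0, -1.0]]
wrist_force: [-0.4, 0.6, 0.0]
opening: 0.0311
now [ 0.5763 -0.2101  0.1325] xang 4.71 tilt [-0.0001  0.    ] | shift mm [-0.5  1.1 -0.5] turn z rad 0.0022 | t 4.45 F [-0.4  0.6  0. ] open 0.0311
```

```bash
python3 -m creep '[[0,0,0,0,0,0,0.008],[0,0,0,0,0,0,0.008],[0,0,0,0,0,0,0.008],[0,0,0,0,0,0,0.008]]'
```

```text
clock: 4.85
ee_pos: [0.5763, -0.2101, 0.1325]
ee_rot: [[0.997, 0.082, -0.0], [0.082, -0.997, 0.0], [-0.0, -0.0, -1.0]]
wrist_force: [0.1, 0.1, -0.9]
opening: 0.0159
```

```bash
python3 -m creep '[[-0.01,0,0,0,0,0,0.008],[-0.022,0,0,0,0,0,0.008],[-0.036,0,0,0,0,0,0.008],[-0.05,0,0,0,0,0,0.008],[-0.064,0,0,0,0,0,0.008],[-0.078,0,0,0,0,0,0.008],[-0.09,0,0,0,0,0,0.008],[-0.1,0,0,0,0,0,0.008],[-0.106,0,0,0,0,0,0.008],[-0.108,0,0,0,0,0,0.008],[-0.108,0,0,0,0,0,0.008]]';python3 -c "
from h import *
go(.5759,-.2112,.133,4.58)
c=eyes.camera('wrist'); cv2.imwrite('pics/f_w.png',c['img'][:,:,::-1])
c=eyes.camera('scene'); crop(c,150,180,170,150,4,'pics/f_s.png')"
```

```text
clock: 5.95
ee_pos: [0.4683, -0.219, 0.1325]
ee_rot: [[0.997, 0.082, -0.001], [0.082, -0.997, 0.0], [-0.001, -0.0, -1.0]]
wrist_force: [0.1, 0.2, -1.0]
opening: 0.0157
now [ 0.4683 -0.219   0.1325] xang 4.7 tilt [-0.0007  0.0001] | shift mm [107.9   1.1  -0.6] turn z rad 0.0022 | t 5.95 F [ 0.1  0.2 -1. ] open 0.0157
```

View pics/f_w.png

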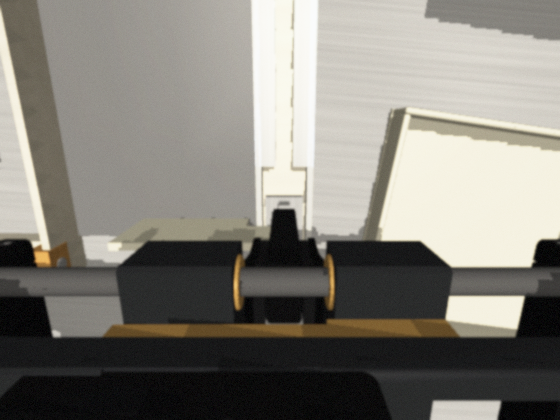

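View pics/f_s.png

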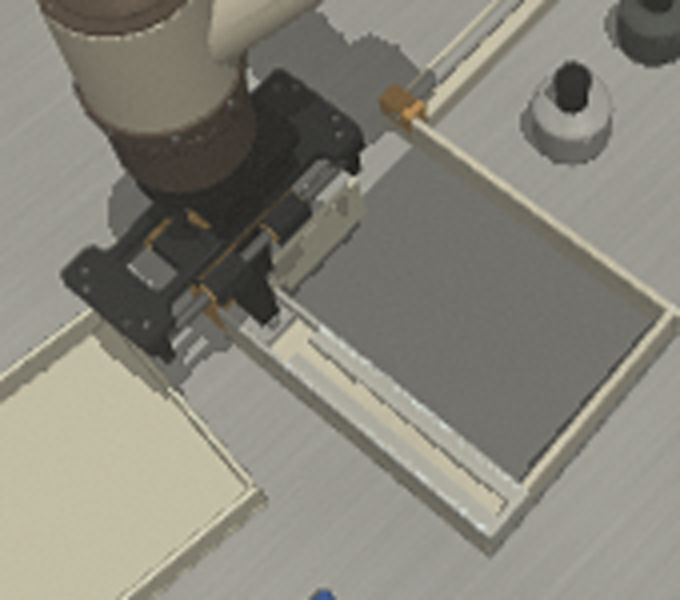

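```bash
python3 -m creep '[[0,0,-0.008,0,0,0,0.008],[0,0,-0.02,0,0,0,0.008],[0,0,-0.04,0,0,0,0.008],[0,0,-0.06,0,0,0,0.008],[0,0,-0.07,0,0,0,0.008],[0,0,-0.07,0,0,0,0.008]]';python3 -c "
from h import *
go(.459,-.43,.1985)
c=eyes.camera('scene'); crop(c,150,180,170,150,4,'pics/g_s.png')"
```

```text
clock: 6.65
ee_pos: [0.4699, -0.2191, 0.2047]
ee_rot: [[0.997, 0.082, 0.005], [0.082, -0.997, -0.001], [0.005, 0.001, -1.0]]
wrist_force: [0.4, 0.2, -1.2]
opening: 0.0159
now [ 0.4699 -0.2191  0.2047] xang 4.72 tilt [ 0.0046 -0.0009] | shift mm [-28.2 209.2   6.3] turn z rad 0.0 | t 6.65 F [ 0.4  0.2 -1.2] open 0.0159
```

View pics/g_s.png

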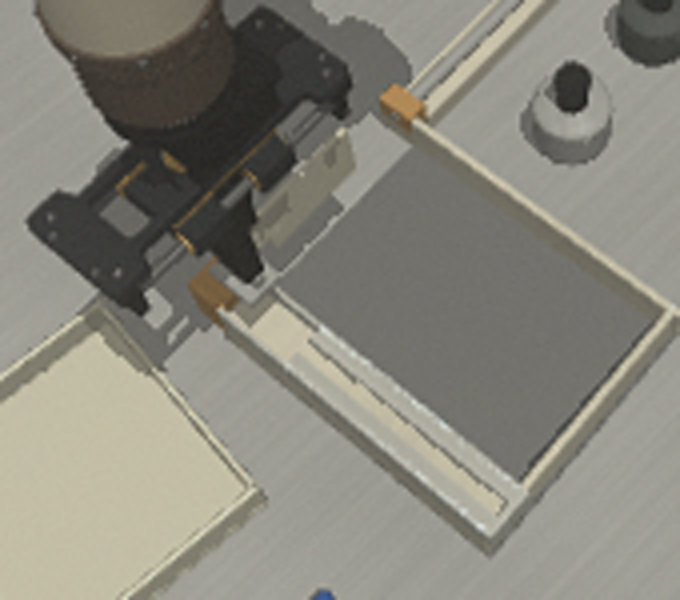

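Lifted clear. Carry to the tray.

```bash
python3 -m creep '[[-0.004,0.025,0,0,0,0,0.008],[-0.009,0.065,0,0,0,0,0.008],[-0.015,0.105,0,0,0,0,0.008],[-0.021,0.145,0,0,0,0,0.008],[-0.026,0.18,0,0,0,0,0.008],[-0.027,0.205,0,0,0,0,0.008],[-0.027,0.209,0,0,0,0,0.008],[-0.027,0.209,0,0,0,0,0.008],[-0.027,0.209,0.02,0,0,0,0.008],[-0.027,0.209,0.05,0,0,0,0.008],[-0.027,0.209,0.07,0,0,0,0.008],[-0.027,0.209,0.07,0,0,0,0.008]]';python3 -c "
from h import *
go(.459,-.43,.0975)
c=eyes.camera('scene'); crop(c,100,200,170,150,4,'pics/h_s.png')"
```

```text
clock: 7.9
ee_pos: [0.457, -0.4266, 0.1288]
ee_rot: [[0.997, 0.083, -0.007], [0.083, -0.997, 0.005], [-0.007, -0.006, -1.0]]
wrist_force: [-0.7, -0.3, -2.1]
opening: 0.0153
now [ 0.457  -0.4266  0.1288] xang 4.75 tilt [-0.007   0.0052] | shift mm [ 2.   3.7 31.3] turn z rad 0.0 | t 7.9 F [-0.7 -0.3 -2.1] open 0.0153
```

View pics/h_s.png

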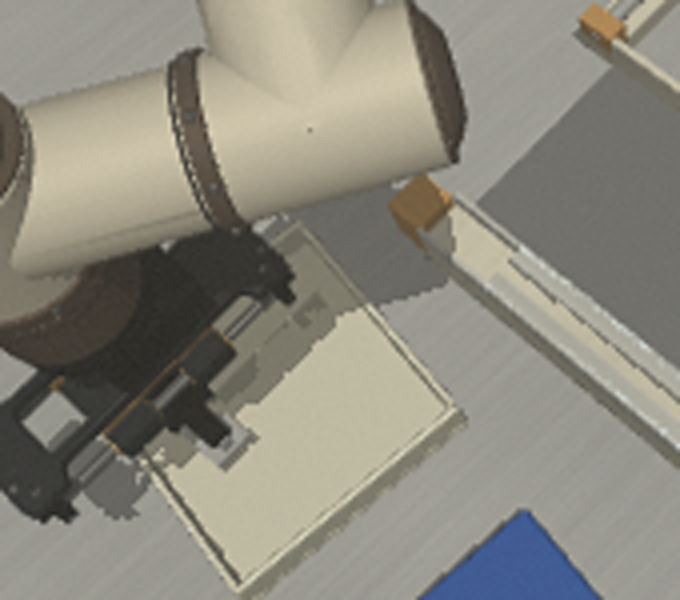

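```bash
python3 -m creep '[[0,0,0.01,0,0,0,0.008],[0,0,0.022,0,0,0,0.008],[0,0,0.029,0,0,0,0.008],[0,0,0.032,0,0,0,0.008],[0,0,0.034,0,0,0,0.008],[0,0,0.035,0,0,0,0.008],[0,0,0.035,0,0,0,0.008],[0,0,0.035,0,0,0,0.008]]';python3 -c "
from h import *
go(.459,-.43,.0975)"
```

```text
clock: 8.75
ee_pos: [0.4591, -0.4296, 0.0979]
ee_rot: [[0.997, 0.082, 0.001], [0.082, -0.997, -0.0], [0.001, 0.0, -1.0]]
wrist_force: [0.1, 0.2, -1.4]
opening: 0.0157
now [ 0.4591 -0.4296  0.0979] xang 4.71 tilt [ 0.0006 -0.0004] | shift mm [-0.1  0.4  0.4] turn z rad 0.0 | t 8.75 F [ 0.1  0.2 -1.4] open 0.0157
```

```bash
python3 -m creep '[[0,0,0.001,0,0,0,0.008],[0,0,0.0015,0,0,0,0.008],[0,0,0.0015,0,0,0,0.008]]'; python3 -m creep '[[0,0,0,0,0,0,0.03],[0,0,0,0,0,0,0.05],[0,0,0,0,0,0,0.05],[0,0,0,0,0,0,0.05],[0,0,0,0,0,0,0.05],[0,0,0,0,0,0,0.05],[0,0,-0.01,0,0,0,0.05],[0,0,-0.03,0,0,0,0.06],[0,0,-0.06,0,0,0,0.087],[0,0,-0.1,0,0,0,0.087],[0,0,-0.13,0,0,0,0.087],[0,0,-0.15,0,0,0,0.087]]';python3 -c "
from h import *
go(.4915,.2965,.245)
go(.494,.171,.245)
go(.509,.058,.245)
c=eyes.camera('scene'); crop(c,100,200,170,150,4,'pics/i_s.png')
c=eyes.camera('top'); crop(c,120,130,330,200,2.4,'pics/i_t.png')
"
```

```text
clock: 9.05
ee_pos: [0.4593, -0.4297, 0.0975]
ee_rot: [[0.997, 0.083, 0.001], [0.083, -0.997, -0.001], [0.001, 0.001, -1.0]]
wrist_force: [-0.4, 2.4, 5.3]
opening: 0.0153
clock: 10.25
ee_pos: [0.4595, -0.4301, 0.2502]
ee_rot: [[0.997, 0.082, 0.004], [0.082, -0.997, -0.003], [0.004, 0.004, -1.0]]
wrist_force: [0.4, -0.1, 0.2]
opening: 0.0816
now [ 0.4595 -0.4301  0.2502] xang 4.73 tilt [ 0.0042 -0.0032] | shift mm [  91.7 -721.5    3. ] turn z rad 0.0 | t 10.25 F [ 0.4 -0.1  0.2] open 0.0816
now [ 0.4595 -0.4301  0.2502] xang 4.73 tilt [ 0.0042 -0.0032] | shift mm [  83.9 -596.2    3.4] turn z rad 0.0 | t 10.25 F [ 0.4 -0.1  0.2] open 0.0816
now [ 0.4595 -0.4301  0.2502] xang 4.73 tilt [ 0.0042 -0.0032] | shift mm [  89.5 -482.3    3.8] turn z rad 0.0 | t 10.25 F [ 0.4 -0.1  0.2] open 0.0816
```

View pics/i_s.png

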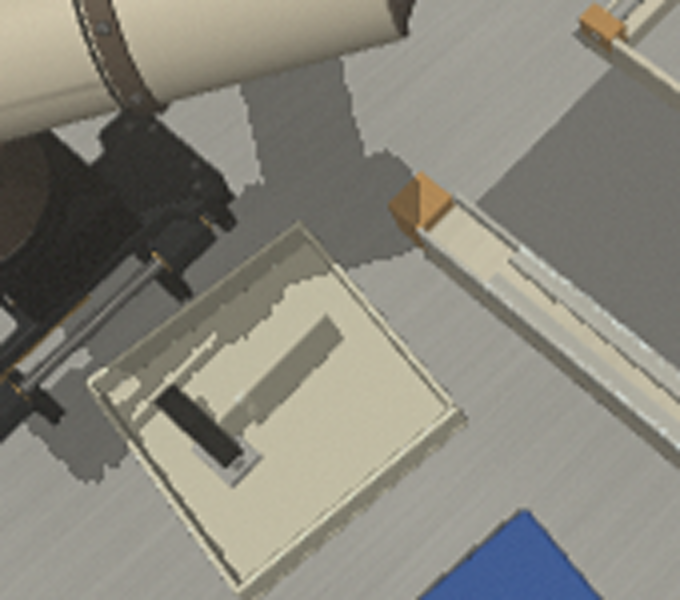

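View pics/i_t.png

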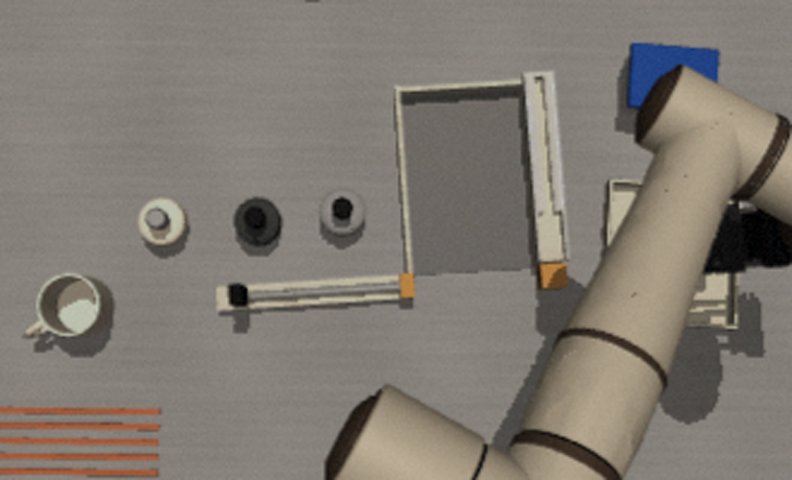

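```bash
python3 -m creep '[[0.003,-0.045,0,0,0,0,0.087],[0.006,-0.09,0,0,0,0,0.087],[0.009,-0.135,0,0,0,0,0.087],[0.012,-0.18,0,0,0,0,0.087],[0.015,-0.225,0,0,0,0,0.087],[0.018,-0.27,0,0,0,0,0.087],[0.02,-0.315,0,0,0,0,0.087],[0.022,-0.36,0,0,0,0,0.087],[0.025,-0.405,0,0,0,0,0.087],[0.028,-0.45,0,0,0,0,0.087],[0.03,-0.487,0,0,0,0,0.087],[0.03,-0.487,0,0,0,0,0.087]]';cat >> h.py <<'E'
def knob(nm,near=None):
    c=eyes.camera("wrist");A=cloud(c);A=A.reshape(-1,3);A=A[np.isfinite(A).all(1)]
    e=observe()["ee_pos"]
    m=(A[:,2]>.084)&(A[:,2]<.097)
    if near is not None: m&=np.hypot(A[:,0]-near[0],A[:,1]-near[1])<.03
    B=A[m]; (x,y),r=cv2.minEnclosingCircle((B[:,:2]*1000).astype(np.float32))
    print("knob n",len(B),"circ",round(x,1),round(y,1),"r",round(r,1),"mean",(B.mean(0)*1000).round(1))
    cv2.imwrite(nm,c["img"][:,:,::-1]); return x/1000,y/1000
E
python3 -c "
from h import *
go(.509,.058,.077)
x,y=knob('pics/j_w.png',(.509,.058)); go(x,y,.077)"
```

```text
clock: 11.55
ee_pos: [0.4485, 0.0616, 0.2457]
ee_rot: [[0.996, 0.088, -0.0], [0.088, -0.996, 0.0], [-0.0, -0.0, -1.0]]
wrist_force: [-0.9, -0.0, 0.5]
opening: 0.087
now [0.4485 0.0616 0.2457] xang 5.02 tilt [-0.0002  0.0004] | shift mm [ 60.    8.9 168.7] turn z rad 0.0 | t 11.55 F [-0.9 -0.   0.5] open 0.087
knob n 646 circ 508.7 58.0 r 13.6 mean [509.   58.1  88.7]
now [0.4483 0.06   0.2456] xang 4.93 tilt [-0.001  -0.0002] | shift mm [ 60.1   7.2 168.5] turn z rad 0.0 | t 11.6 F [-0.4 -0.2  0.1] open 0.0872
```

View pics/j_w.png

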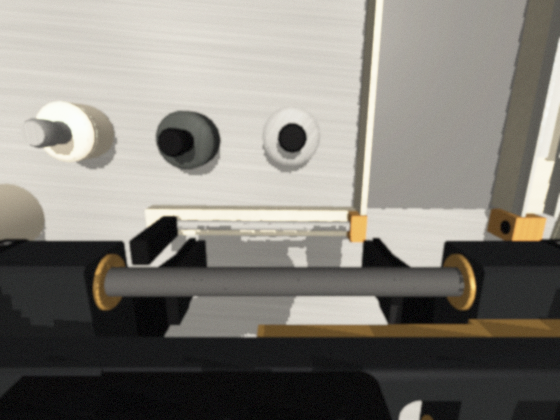

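```bash
python3 -m creep '[[0.03,0.004,0,0,0,0,0.087],[0.06,0.006,0,0,0,0,0.087],[0.06,0.006,0.04,0,0,0,0.087],[0.06,0.006,0.08,0,0,0,0.087],[0.06,0.006,0.11,0,0,0,0.087],[0.06,0.006,0.12,0,0,0,0.087],[0.06,0.006,0.12,0,0,0,0.087],[0.06,0.006,0.12,0,0,0,0.087]]';python3 -c "
from h import *
go(.5087,.058,.077)"
```

```text
clock: 12.4
ee_pos: [0.5102, 0.0571, 0.1273]
ee_rot: [[0.997, 0.082, 0.002], [0.082, -0.997, 0.0], [0.002, -0.0, -1.0]]
wrist_force: [-0.4, 0.2, -0.2]
opening: 0.0872
now [0.5102 0.0571 0.1273] xang 4.7 tilt [0.0023 0.0004] | shift mm [-1.5 -1.  50.3] turn z rad 0.0 | t 12.4 F [-0.4  0.2 -0.2] open 0.0872
```

```bash
python3 -m creep '[[-0.001,-0.001,0.02,0,0,0,0.087],[-0.001,-0.001,0.04,0,0,0,0.087],[-0.001,-0.001,0.049,0,0,0,0.06],[-0.001,-0.001,0.049,0,0,0,0.04],[-0.001,-0.001,0.049,0,0,0,0.02],[-0.001,-0.001,0.049,0,0,0,0.02],[-0.001,-0.001,0.049,0,0,0,0.02],[-0.001,-0.001,0.049,0,0,0,0.02],[-0.001,-0.001,0.049,0,0,0,0.02],[-0.001,-0.001,0.049,0,0,0,0.02],[-0.001,-0.001,0.049,0,0,0,0.02],[-0.001,-0.001,0.049,0,0,0,0.02]]';python3 -c "
from h import *
go(.5087,.058,.077)"
```

```text
clock: 13.6
ee_pos: [0.5081, 0.0583, 0.077]
ee_rot: [[0.997, 0.082, 0.0], [0.082, -0.997, 0.0], [0.0, -0.0, -1.0]]
wrist_force: [-0.5, 0.7, 0.4]
opening: 0.0273
now [0.5081 0.0583 0.077 ] xang 4.72 tilt [0.0001 0.0001] | shift mm [0.5 0.4 0. ] turn z rad 0.0 | t 13.6 F [-0.5  0.7  0.4] open 0.0273
```

```bash
python3 -c "
from h import *
go(.6276,-.1017,.157)
go(.5529,-.1077,.157)
go(.4781,-.1137,.157)"; python3 -m creep '[[0,0,-0.01,0,0,0,0.02],[0,0,-0.03,0,0,0,0.02],[0,0,-0.06,0,0,0,0.02],[0,0,-0.08,0,0,0,0.02],[0.03,0.04,-0.08,0,0,0,0.02],[0.056,0.08,-0.08,0,0,0,0.02],[0.084,0.12,-0.08,0,0,0,0.02],[0.1,0.15,-0.08,0,0,0,0.02],[0.106,0.169,-0.08,0,0,0,0.02],[0.106,0.169,-0.08,0,0,0,0.02],[0.106,0.169,-0.08,0,0,0,0.02]]'; python3 -c "
from h import *
go(.6276,-.1017,.081,4.58)"
```

```text
now [0.5081 0.0583 0.077 ] xang 4.72 tilt [0.0001 0.0001] | shift mm [105.9 169.3 -80. ] turn z rad 0.0 | t 13.6 F [-0.5  0.7  0.4] open 0.0273
now [0.5081 0.0583 0.077 ] xang 4.72 tilt [0.0001 0.0001] | shift mm [ 31.  169.1 -80. ] turn z rad 0.0 | t 13.6 F [-0.5  0.7  0.4] open 0.0273
now [0.5081 0.0583 0.077 ] xang 4.72 tilt [0.0001 0.0001] | shift mm [-44.1 169.  -80. ] turn z rad 0.0 | t 13.6 F [-0.5  0.7  0.4] open 0.0273
clock: 14.7
ee_pos: [0.6269, -0.1018, 0.1567]
ee_rot: [[0.997, 0.081, -0.001], [0.081, -0.997, 0.0], [-0.001, -0.0, -1.0]]
wrist_force: [0.1, 0.4, -2.4]
opening: 0.0271
now [ 0.6269 -0.1018  0.1567] xang 4.64 tilt [-0.0014  0.0003] | shift mm [ 0.8 -0.  75.7] turn z rad 0.001 | t 14.7 F [ 0.1  0.4 -2.4] open 0.0271
```

```bash
python3 -m creep '[[0,0,0.02,0,0,0,0.02],[0,0,0.045,0,0,0,0.02],[0,0,0.062,0,0,0,0.02],[0,0,0.07,0,0,0,0.02],[0,0,0.074,0,0,0,0.02],[0,0,0.076,0,0,0,0.02],[0,0,0.076,0,0,0,0.02]]'; python3 -c "
from h import *
go(.6276,-.1017,.081,4.58)"
```

```text
clock: 15.4
ee_pos: [0.628, -0.1012, 0.0818]
ee_rot: [[0.997, 0.083, 0.001], [0.083, -0.997, -0.0], [0.001, 0.0, -1.0]]
wrist_force: [0.8, -0.3, -1.5]
opening: 0.0272
now [ 0.628  -0.1012  0.0818] xang 4.74 tilt [ 0.0013 -0.    ] | shift mm [-0.4  0.4  0.8] turn z rad 0.0028 | t 15.4 F [ 0.8 -0.3 -1.5] open 0.0272
```

Nearly down; settle another 1 mm, release and rise.

```bash
python3 -m creep '[[0,0,0.001,0,0,0,0.02],[0,0,0.001,0,0,0,0.02],[0,0,0.001,0,0,0,0.045],[0,0,0.001,0,0,0,0.06],[0,0,0.001,0,0,0,0.06],[0,0,0.001,0,0,0,0.06],[0,0,0.001,0,0,0,0.06],[0,0,0.001,0,0,0,0.06],[0,0,-0.02,0,0,0,0.06],[0,0,-0.05,0,0,0,0.06],[0,0,-0.09,0,0,0,0.06],[0,0,-0.13,0,0,0,0.087]]'; python3 -c "
from h import *
c=eyes.camera('wrist');cv2.imwrite('pics/k_w.png',c['img'][:,:,::-1])
c=eyes.camera('scene'); cv2.imwrite('pics/k_s.png',c['img'][:,:,::-1])
go(.435,.171,.245)"
```

```text
clock: 16.6
ee_pos: [0.6272, -0.1016, 0.212]
ee_rot: [[0.997, 0.082, -0.001], [0.082, -0.997, -0.0], [-0.001, 0.0, -1.0]]
wrist_force: [0.4, -0.3, -0.4]
opening: 0.0629
now [ 0.631  -0.1019  0.2184] xang 4.77 tilt [ 0.0138 -0.0011] | shift mm [-172.3 -288.2  -29.6] turn z rad 0.0 | t 16.7 F [ 0.1  0.2 -0.1] open 0.069
```

View pics/k_s.png

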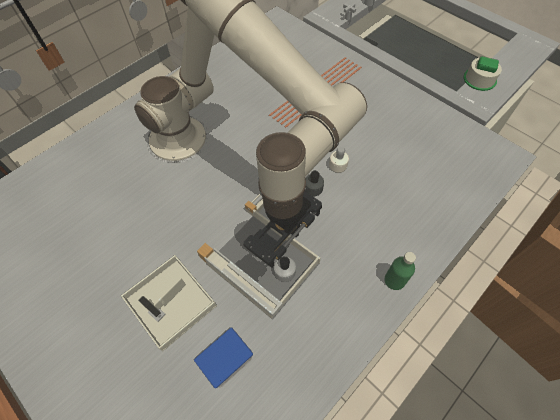

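```bash
python3 -m creep '[[-0.02,-0.036,-0.02,0,0,0,0.087],[-0.043,-0.072,-0.027,0,0,0,0.087],[-0.065,-0.108,-0.027,0,0,0,0.087],[-0.086,-0.144,-0.027,0,0,0,0.087],[-0.108,-0.18,-0.027,0,0,0,0.087],[-0.129,-0.216,-0.027,0,0,0,0.087],[-0.15,-0.252,-0.027,0,0,0,0.087],[-0.17,-0.288,-0.027,0,0,0,0.087],[-0.17,-0.288,-0.027,0,0,0,0.087],[-0.17,-0.288,-0.027,0,0,0,0.087],[-0.17,-0.288,-0.027,0,0,0,0.087]]'; python3 -c "
from h import *
x,y=knob('pics/l_w.png',(.494,.171)); go(x,y,.127,4.58)"
```

```text
clock: 17.8
ee_pos: [0.4347, 0.1711, 0.2379]
ee_rot: [[0.997, 0.081, -0.0], [0.081, -0.997, -0.0], [-0.0, 0.0, -1.0]]
wrist_force: [-0.3, -0.1, 0.0]
opening: 0.0869
knob n 686 circ 494.7 170.9 r 13.7 mean [494.8 170.8  88.6]
now [0.4349 0.1708 0.2379] xang 4.63 tilt [-0.0003 -0.0003] | shift mm [ 59.7   4.7 110.8] turn z rad 0.0008 | t 17.85 F [-0.1  0.1 -0.5] open 0.0867
```

View pics/l_w.png

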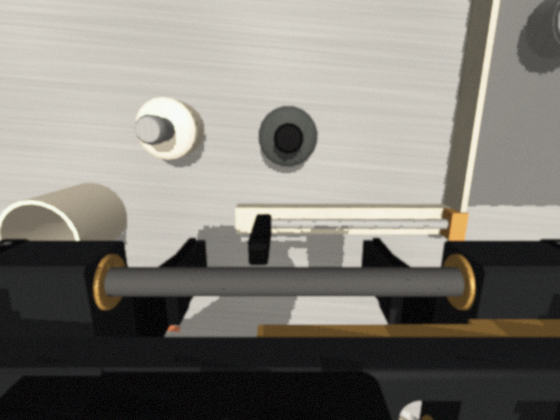

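```bash
python3 -m creep '[[0.03,0.002,0,0,0,0,0.087],[0.06,0.0045,0.01,0,0,0,0.087],[0.06,0.0045,0.05,0,0,0,0.087],[0.06,0.0045,0.09,0,0,0,0.087],[0.06,0.0045,0.125,0,0,0,0.087],[0.06,0.0045,0.145,0,0,0,0.087],[0.06,0.0045,0.157,0,0,0,0.087],[0.06,0.0045,0.161,0,0,0,0.087],[0.06,0.0045,0.161,0,0,0,0.07],[0.06,0.0045,0.161,0,0,0,0.05]]'; python3 -c "
from h import *
go(.4947,.1709,.077,4.58)";python3 -m creep '[[0,0,0,0,0,0,0.04],[0,0,0,0,0,0,0.02],[0,0,0,0,0,0,0.02],[0,0,0,0,0,0,0.02],[0,0,0,0,0,0,0.02],[0,0,0,0,0,0,0.02],[0,0,0,0,0,0,0.02],[0,0,0,0,0,0,0.02]]'; python3 -c "
from h import *
go(.5529,-.1077,.157,4.58)"
```

```text
clock: 18.85
ee_pos: [0.4956, 0.1723, 0.0782]
ee_rot: [[0.997, 0.082, 0.002], [0.082, -0.997, 0.001], [0.002, -0.001, -1.0]]
wrist_force: [0.3, -0.2, 0.3]
opening: 0.078
now [0.4956 0.1723 0.0782] xang 4.7 tilt [0.0022 0.0013] | shift mm [-1.   1.3  1.2] turn z rad 0.0021 | t 18.85 F [ 0.3 -0.2  0.3] open 0.078
clock: 19.65
ee_pos: [0.4946, 0.172, 0.077]
ee_rot: [[0.997, 0.082, -0.0], [0.082, -0.997, -0.0], [-0.0, 0.0, -1.0]]
wrist_force: [-0.4, 1.2, 0.0]
opening: 0.0275
now [0.4946 0.172  0.077 ] xang 4.71 tilt [-0.0001 -0.    ] | shift mm [ 35.1 283.5 -80. ] turn z rad 0.0023 | t 19.65 F [-0.4  1.2  0. ] open 0.0275
```

```bash
python3 -m creep '[[0,0,-0.01,0,0,0,0.02],[0,0,-0.03,0,0,0,0.02],[0,0,-0.06,0,0,0,0.02],[0,0.02,-0.08,0,0,0,0.02],[0.008,0.06,-0.08,0,0,0,0.02],[0.013,0.105,-0.08,0,0,0,0.02],[0.018,0.15,-0.08,0,0,0,0.02],[0.024,0.195,-0.08,0,0,0,0.02],[0.03,0.24,-0.08,0,0,0,0.02],[0.034,0.27,-0.08,0,0,0,0.02],[0.035,0.283,-0.08,0,0,0,0.02],[0.035,0.283,-0.08,0,0,0,0.02]]'; python3 -m creep '[[0,0,0.001,0,0,0,0.02],[0,0,0.02,0,0,0,0.02],[0,0,0.045,0,0,0,0.02],[0,0,0.062,0,0,0,0.02],[0,0,0.07,0,0,0,0.02],[0,0,0.074,0,0,0,0.02],[0,0,0.076,0,0,0,0.02],[0,0,0.076,0,0,0,0.02]]'; python3 -c "
from h import *
go(.5529,-.1077,.081,4.58)"
```

```text
clock: 20.85
ee_pos: [0.5525, -0.1086, 0.1569]
ee_rot: [[0.997, 0.079, -0.001], [0.079, -0.997, 0.0], [-0.001, -0.0, -1.0]]
wrist_force: [-0.8, 1.5, -2.3]
opening: 0.027
clock: 21.65
ee_pos: [0.5532, -0.1069, 0.0817]
ee_rot: [[0.997, 0.083, 0.001], [0.083, -0.997, 0.0], [0.001, 0.0, -1.0]]
wrist_force: [0.9, 0.4, -1.6]
opening: 0.0268
now [ 0.5532 -0.1069  0.0817] xang 4.74 tilt [0.0012 0.    ] | shift mm [-0.4  0.8  0.7] turn z rad 0.0028 | t 21.65 F [ 0.9  0.4 -1.6] open 0.0268
```

```bash
python3 -m creep '[[0,0,0.001,0,0,0,0.02],[0,0,0.001,0,0,0,0.02],[0,0,0.001,0,0,0,0.045],[0,0,0.001,0,0,0,0.06],[0,0,0.001,0,0,0,0.06],[0,0,0.001,0,0,0,0.06],[0,0,0.001,0,0,0,0.06],[0,0,0.001,0,0,0,0.06],[0,0,-0.02,0,0,0,0.06],[0,0,-0.05,0,0,0,0.06],[0,0,-0.09,0,0,0,0.06],[0,0,-0.13,0,0,0,0.087]]'; python3 -c "
from h import *
c=eyes.camera('scene'); cv2.imwrite('pics/m_s.png',c['img'][:,:,::-1])
c=eyes.camera('top'); cv2.imwrite('pics/m_t.png',c['img'][:,:,::-1])
go(.435,.2965,.240)"
```

```text
clock: 22.85
ee_pos: [0.5523, -0.1072, 0.2121]
ee_rot: [[0.997, 0.082, -0.001], [0.082, -0.997, -0.0], [-0.001, 0.0, -1.0]]
wrist_force: [1.1, -0.5, -0.7]
opening: 0.0631
now [ 0.5563 -0.1075  0.2177] xang 4.78 tilt [ 0.0133 -0.0009] | shift mm [ -86.9 -412.6  -24.3] turn z rad 0.0 | t 22.95 F [ 0.5  0.2 -0.5] open 0.069
```

View pics/m_s.png

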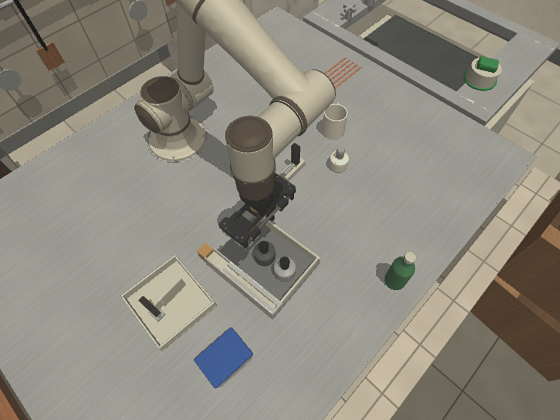

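```bash
python3 -m creep '[[-0.008,-0.04,-0.02,0,0,0,0.087],[-0.017,-0.083,-0.024,0,0,0,0.087],[-0.025,-0.126,-0.024,0,0,0,0.087],[-0.034,-0.169,-0.024,0,0,0,0.087],[-0.042,-0.212,-0.024,0,0,0,0.087],[-0.05,-0.255,-0.024,0,0,0,0.087],[-0.059,-0.298,-0.024,0,0,0,0.087],[-0.068,-0.341,-0.024,0,0,0,0.087],[-0.077,-0.384,-0.024,0,0,0,0.087],[-0.084,-0.412,-0.024,0,0,0,0.087],[-0.084,-0.412,-0.024,0,0,0,0.087],[-0.084,-0.412,-0.024,0,0,0,0.087]]'; python3 -c "
from h import *
x,y=knob('pics/n_w.png',(.4915,.2965)); go(x,y,.077,4.58)"
```

```text
clock: 24.15
ee_pos: [0.4348, 0.2967, 0.2345]
ee_rot: [[0.997, 0.083, -0.001], [0.083, -0.997, -0.001], [-0.001, 0.001, -1.0]]
wrist_force: [0.1, 0.2, -0.1]
opening: 0.0872
knob n 698 circ 492.1 297.1 r 13.7 mean [492.2 297.3  88.6]
now [0.435  0.296  0.2346] xang 4.71 tilt [-0.0007 -0.0008] | shift mm [ 57.    3.5 157.6] turn z rad 0.0023 | t 24.2 F [ 0.2 -0.6 -0.2] open 0.0871
```

View pics/n_w.png

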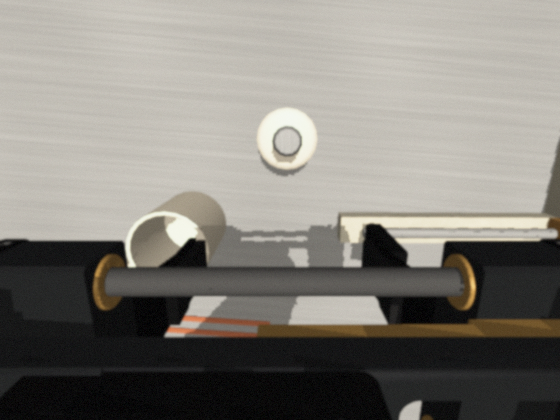

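```bash
python3 -m creep '[[0.03,0.002,0,0,0,0,0.087],[0.057,0.003,0.01,0,0,0,0.087],[0.057,0.003,0.05,0,0,0,0.087],[0.057,0.003,0.09,0,0,0,0.087],[0.057,0.003,0.125,0,0,0,0.087],[0.057,0.003,0.145,0,0,0,0.087],[0.057,0.003,0.155,0,0,0,0.087],[0.057,0.003,0.158,0,0,0,0.087],[0.057,0.003,0.158,0,0,0,0.07],[0.057,0.003,0.158,0,0,0,0.05]]'; python3 -c "
from h import *
go(.4921,.2971,.077,4.58)";python3 -m creep '[[0,0,0,0,0,0,0.04],[0,0,0,0,0,0,0.02],[0,0,0,0,0,0,0.02],[0,0,0,0,0,0,0.02],[0,0,0,0,0,0,0.02],[0,0,0,0,0,0,0.02],[0,0,0,0,0,0,0.02],[0,0,0,0,0,0,0.02]]'; python3 -c "
from h import *
go(.4781,-.1137,.157,4.58)"
```

```text
clock: 25.2
ee_pos: [0.4931, 0.2987, 0.0785]
ee_rot: [[0.997, 0.082, 0.002], [0.082, -0.997, 0.002], [0.002, -0.002, -1.0]]
wrist_force: [0.2, 0.0, 0.1]
opening: 0.0778
now [0.4931 0.2987 0.0785] xang 4.71 tilt [0.0021 0.0019] | shift mm [-1.1  1.5  1.5] turn z rad 0.0022 | t 25.2 F [0.2 0.  0.1] open 0.0778
clock: 26.0
ee_pos: [0.4923, 0.2983, 0.077]
ee_rot: [[0.997, 0.082, 0.0], [0.082, -0.997, 0.0], [0.0, -0.0, -1.0]]
wrist_force: [0.3, 0.6, 0.1]
opening: 0.0272
now [0.4923 0.2983 0.077 ] xang 4.71 tilt [0. 0.] | shift mm [-48.  409.4 -80. ] turn z rad 0.0023 | t 26.0 F [0.3 0.6 0.1] open 0.0272
```

```bash
python3 -m creep '[[0,0,-0.01,0,0,0,0.02],[0,0,-0.03,0,0,0,0.02],[0,0.01,-0.06,0,0,0,0.02],[0,0.05,-0.08,0,0,0,0.02],[0,0.095,-0.08,0,0,0,0.02],[0,0.14,-0.08,0,0,0,0.02],[-0.01,0.185,-0.08,0,0,0,0.02],[-0.018,0.23,-0.08,0,0,0,0.02],[-0.026,0.275,-0.08,0,0,0,0.02],[-0.034,0.32,-0.08,0,0,0,0.02],[-0.042,0.365,-0.08,0,0,0,0.02],[-0.048,0.409,-0.08,0,0,0,0.02]]'; python3 -m creep '[[0,0,0,0,0,0,0.02],[0,0,0.001,0,0,0,0.02],[0,0,0.02,0,0,0,0.02],[0,0,0.045,0,0,0,0.02],[0,0,0.062,0,0,0,0.02],[0,0,0.07,0,0,0,0.02],[0,0,0.074,0,0,0,0.02],[0,0,0.076,0,0,0,0.02],[0,0,0.076,0,0,0,0.02]]'; python3 -c "
from h import *
go(.4781,-.1137,.081,4.58)"
```

```text
clock: 27.2
ee_pos: [0.4772, -0.1151, 0.1577]
ee_rot: [[0.997, 0.082, 0.0], [0.082, -0.997, 0.0], [0.0, -0.0, -1.0]]
wrist_force: [1.8, 1.3, -1.8]
opening: 0.0275
clock: 28.1
ee_pos: [0.4786, -0.113, 0.0816]
ee_rot: [[0.997, 0.083, 0.001], [0.083, -0.997, 0.0], [0.001, 0.0, -1.0]]
wrist_force: [0.3, 0.2, -1.9]
opening: 0.0273
now [ 0.4786 -0.113   0.0816] xang 4.75 tilt [0.0011 0.    ] | shift mm [-0.5  0.6  0.6] turn z rad 0.003 | t 28.1 F [ 0.3  0.2 -1.9] open 0.0273
```

```bash
python3 -m creep '[[0,0,0.001,0,0,0,0.02],[0,0,0.001,0,0,0,0.02],[0,0,0.001,0,0,0,0.045],[0,0,0.001,0,0,0,0.06],[0,0,0.001,0,0,0,0.06],[0,0,0.001,0,0,0,0.06],[0,0,0.001,0,0,0,0.06],[0,0,0.001,0,0,0,0.06],[0,0,-0.02,0,0,0,0.06],[0,0,-0.05,0,0,0,0.06],[0,0,-0.09,0,0,0,0.06],[0,0,-0.13,0,0,0,0.087]]'; python3 -c "
from h import *
c=eyes.camera('scene'); cv2.imwrite('pics/o_s.png',c['img'][:,:,::-1])
go(.34,.19,.245)"
```

```text
clock: 29.3
ee_pos: [0.4776, -0.1134, 0.2122]
ee_rot: [[0.997, 0.082, -0.001], [0.082, -0.997, -0.0], [-0.001, 0.0, -1.0]]
wrist_force: [1.3, -0.6, -0.5]
opening: 0.063
now [ 0.4818 -0.1139  0.2197] xang 4.82 tilt [ 0.0135 -0.002 ] | shift mm [-115.4 -314.7  -27.8] turn z rad 0.0 | t 29.35 F [ 2.2 -1.8  5.4] open 0.0655
```

View pics/o_s.png

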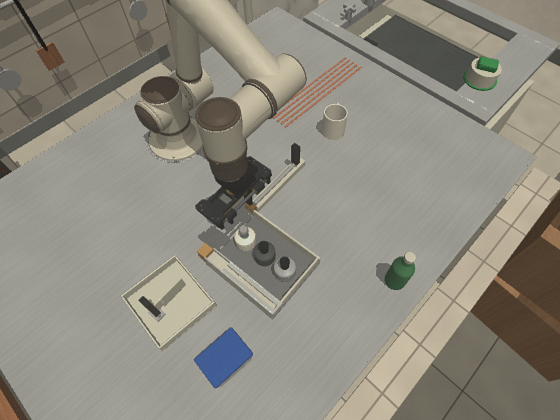

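```bash
python3 -m creep '[[-0.01,-0.04,-0.024,0,0,0,0.087],[-0.025,-0.08,-0.024,0,0,0,0.087],[-0.04,-0.12,-0.024,0,0,0,0.087],[-0.055,-0.16,-0.024,0,0,0,0.087],[-0.07,-0.2,-0.024,0,0,0,0.087],[-0.085,-0.24,-0.024,0,0,0,0.087],[-0.1,-0.28,-0.024,0,0,0,0.087],[-0.112,-0.31,-0.024,0,0,0,0.087],[-0.112,-0.314,-0.024,0,0,0,0.087],[-0.112,-0.314,-0.024,0,0,0,0.087],[-0.112,-0.314,-0.024,0,0,0,0.087]]'; python3 - <<'E'
from h import *
c=eyes.camera('wrist');cv2.imwrite('pics/p_w.png',c['img'][:,:,::-1])
A=cloud(c);A=A.reshape(-1,3);A=A[np.isfinite(A).all(1)]
m=(A[:,2]>.110)&(A[:,2]<.127)&(np.hypot(A[:,0]-.4,A[:,1]-.19)<.05)
B=A[m];r=cv2.minAreaRect((B[:,:2]*1000).astype(np.float32));print(r,B.mean(0),len(B))
go(r[0][0]/1000,r[0][1]/1000,.098,4.58)
m=(A[:,2]>.055)&(A[:,2]<.11)&(np.hypot(A[:,0]-.4,A[:,1]-.19)<.05);print(A[m].mean(0),A[m].min(0),A[m].max(0))
E
```

```text
clock: 30.45
ee_pos: [0.3407, 0.1898, 0.2348]
ee_rot: [[0.997, 0.082, -0.0], [0.082, -0.997, -0.0], [-0.0, 0.0, -1.0]]
wrist_force: [0.1, 0.7, -0.4]
opening: 0.0866
((394.0408935546875, 190.1027374267578), (25.76109504699707, 17.868879318237305), 4.279963493347168) [0.39441258 0.19034963 0.11803698] 713
now [0.3408 0.1896 0.2348] xang 4.63 tilt [-0.0004 -0.0005] | shift mm [ 53.2   3.7 136.8] turn z rad 0.0009 | t 30.5 F [ 0.9 -0.4  0. ] open 0.087
[0.40697319 0.19168492 0.08135146] [0.40572688 0.18526427 0.07902634] [0.40754727 0.19871102 0.09025298]
```

View pics/p_w.png

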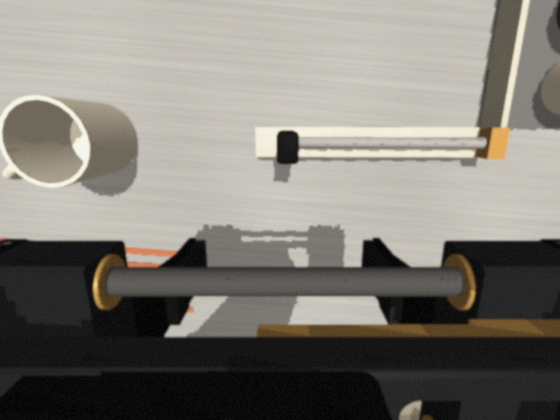

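```bash
python3 -m creep '[[0.025,0.002,0,0,0,0,0.087],[0.05,0.003,0.01,0,0,0,0.087],[0.053,0.0035,0.04,0,0,0,0.087],[0.053,0.0035,0.08,0,0,0,0.087],[0.053,0.0035,0.115,0,0,0,0.087],[0.053,0.0035,0.13,0,0,0,0.087],[0.053,0.0035,0.137,0,0,0,0.087],[0.053,0.0035,0.137,0,0,0,0.087],[0.053,0.0035,0.137,0,0,0,0.07]]'; python3 -c "
from h import *
go(.394,.190,.098,4.58)";python3 -m creep '[[0,0,0,0,0,0,0.05],[0,0,0,0,0,0,0.03],[0,0,0,0,0,0,0.01],[0,0,0,0,0,0,0.01],[0,0,0,0,0,0,0.01],[0,0,0,0,0,0,0.01],[0,0,0,0,0,0,0.01],[0,0,0,0,0,0,0.01],[0,0,0,0,0,0,0.01],[0,0,0,0,0,0,0.01],[0,0,0,0,0,0,0.01],[0,0,0,0,0,0,0.01]]'; python3 -c "
from h import *
go(.394,.190,.098,4.58)"
```

```text
clock: 31.4
ee_pos: [0.3946, 0.1914, 0.0989]
ee_rot: [[0.997, 0.081, 0.001], [0.081, -0.997, 0.001], [0.002, -0.001, -1.0]]
wrist_force: [-0.2, -0.4, 0.5]
opening: 0.0839
now [0.3946 0.1914 0.0989] xang 4.67 tilt [0.0015 0.0012] | shift mm [-0.7  1.4  0.9] turn z rad 0.0016 | t 31.4 F [-0.2 -0.4  0.5] open 0.0839
clock: 32.6
ee_pos: [0.3937, 0.1913, 0.098]
ee_rot: [[0.997, 0.082, -0.0], [0.082, -0.997, 0.0], [-0.0, -0.0, -1.0]]
wrist_force: [-0.3, 0.0, -0.8]
opening: 0.018
now [0.3937 0.1913 0.098 ] xang 4.7 tilt [-0.      0.0001] | shift mm [0.2 1.3 0. ] turn z rad 0.0021 | t 32.6 F [-0.3  0.  -0.8] open 0.018
```

```bash
python3 -c "
from h import *
c=eyes.camera('scene'); crop(c,180,130,170,180,3,'pics/q_s.png')"
```

```text
(no output)
```

View pics/q_s.png

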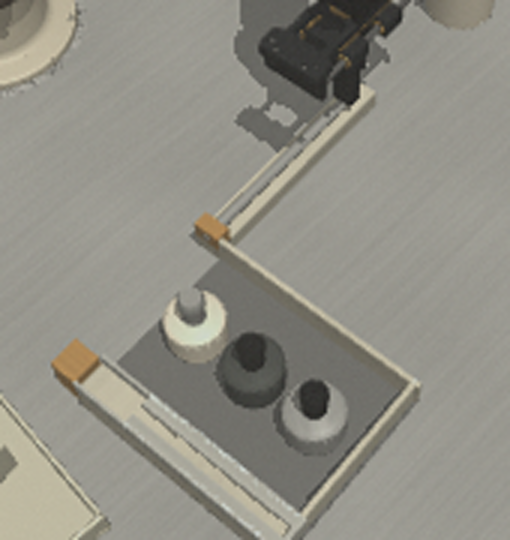

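All three stand upright in the bay. Slide the bolt.

```bash
python3 -m creep '[[0,0.008,0,0,0,0,0.01],[0,0.02,0,0,0,0,0.01],[0,0.035,0,0,0,0,0.01],[0,0.05,0,0,0,0,0.01],[0,0.065,0,0,0,0,0.01],[0,0.08,0,0,0,0,0.01],[0,0.095,0,0,0,0,0.01],[0,0.11,0,0,0,0,0.01],[0,0.125,0,0,0,0,0.01],[0,0.137,0,0,0,0,0.01],[0,0.145,0,0,0,0,0.01],[0,0.145,0,0,0,0,0.01]]'; python3 -c "
from h import *
go(.394,.190,.098,4.58)
c=eyes.camera('scene'); crop(c,150,130,200,180,3.3,'pics/r_s.png')"
```

```text
clock: 33.85
ee_pos: [0.4054, 0.0453, 0.098]
ee_rot: [[0.997, 0.081, -0.001], [0.081, -0.997, -0.001], [-0.001, 0.001, -1.0]]
wrist_force: [0.6, -2.5, -0.1]
opening: 0.0179
now [0.4054 0.0453 0.098 ] xang 4.64 tilt [-0.0007 -0.0012] | shift mm [   0.4 -145.2   -0.2] turn z rad 0.0011 | t 33.85 F [ 0.6 -2.5 -0.1] open 0.0179
```

View pics/r_s.png

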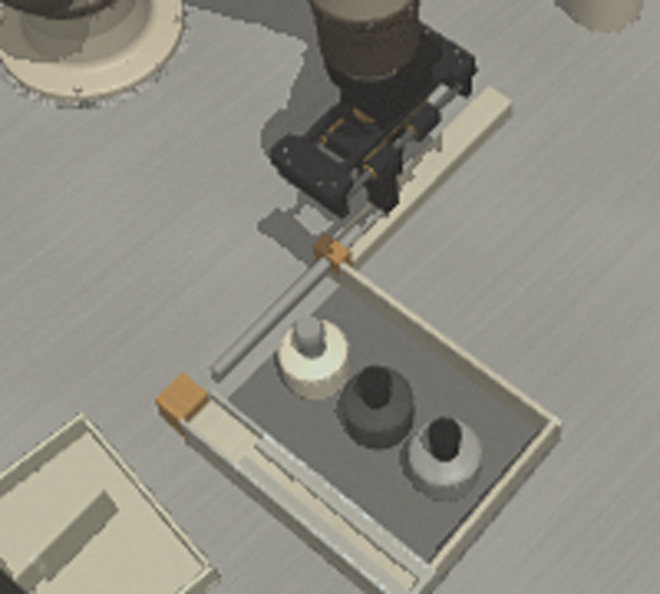

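```bash
python3 -m creep '[[0,0.004,0,0,0,0,0.01],[0,0.009,0,0,0,0,0.01],[0,0.014,0,0,0,0,0.01],[0,0.019,0,0,0,0,0.01],[0,0.024,0,0,0,0,0.01],[0,0.028,0,0,0,0,0.01],[0,0.03,0,0,0,0,0.01],[0,0.03,0,0,0,0,0.01]]'; python3 -c "
from h import *
go(.394,.190,.098,4.58)"
```

```text
clock: 34.7
ee_pos: [0.4077, 0.0162, 0.098]
ee_rot: [[0.997, 0.082, -0.001], [0.082, -0.997, -0.001], [-0.001, 0.001, -1.0]]
wrist_force: [-4.5, -1.1, 2.2]
opening: 0.018
now [0.4077 0.0162 0.098 ] xang 4.69 tilt [-0.0009 -0.0008] | shift mm [ 5.000e-01 -1.744e+02 -1.000e-01] turn z rad 0.0019 | t 34.7 F [-4.5 -1.1  2.2] open 0.018
```

```bash
python3 -m creep '[[0,0.003,0,0,0,0,0.01],[0,0.006,0,0,0,0,0.01],[0,0.009,0,0,0,0,0.01],[0,0.01,0,0,0,0,0.01]]';python3 -m creep '[[0,0.003,0,0,0,0,0.01],[0,0.006,0,0,0,0,0.01],[0,0.006,0,0,0,0,0.01]]'; python3 -c "
from h import *
go(.394,.190,.098,4.58)
c=eyes.camera('scene'); crop(c,150,130,200,180,3.3,'pics/s_s.png')"
```

```text
clock: 35.1
ee_pos: [0.4085, 0.0067, 0.098]
ee_rot: [[0.997, 0.082, -0.001], [0.082, -0.997, -0.0], [-0.001, 0.0, -1.0]]
wrist_force: [-5.2, 3.1, 3.4]
opening: 0.0179
clock: 35.4
ee_pos: [0.4089, 0.0019, 0.098]
ee_rot: [[0.997, 0.081, -0.001], [0.081, -0.997, 0.002], [-0.001, -0.002, -1.0]]
wrist_force: [-7.9, 11.3, 4.3]
opening: 0.0178
now [0.4089 0.0019 0.098 ] xang 4.67 tilt [-0.0008  0.0017] | shift mm [   0.5 -188.7    0.3] turn z rad 0.0017 | t 35.4 F [-7.9 11.3  4.3] open 0.0178
```

View pics/s_s.png

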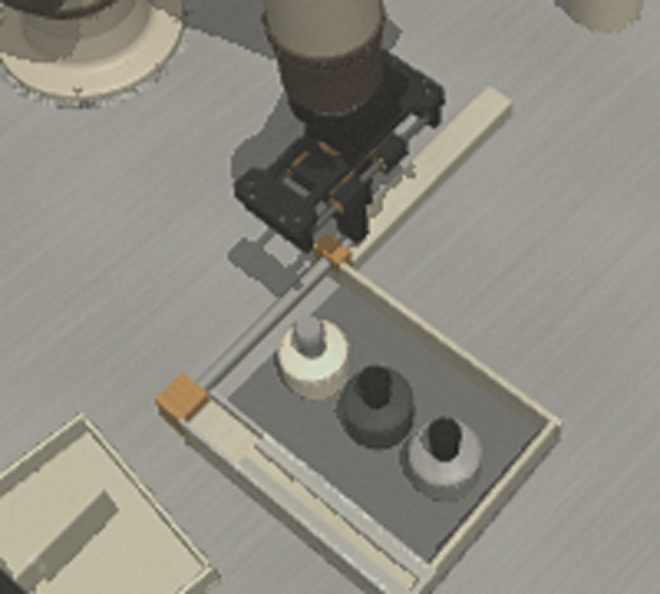

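```bash
python3 -m creep '[[-0.001,0,0,0,0,0,0.01],[-0.0015,0,0,0,0,0,0.01],[-0.0015,0,0,0,0,0,0.01]]';python3 -m creep '[[0,0.001,0,0,0,0,0.01],[0,0.002,0,0,0,0,0.01],[0,0.002,0,0,0,0,0.01]]'; python3 -c "
from h import *
go(.394,.190,.098,4.58)"
```

```text
clock: 35.75
ee_pos: [0.4088, 0.0019, 0.098]
ee_rot: [[0.997, 0.083, 0.002], [0.083, -0.997, 0.002], [0.002, -0.001, -1.0]]
wrist_force: [-1.7, 7.6, 0.4]
opening: 0.0181
clock: 36.05
ee_pos: [0.4089, 0.0017, 0.098]
ee_rot: [[0.997, 0.082, 0.002], [0.082, -0.997, 0.005], [0.003, -0.004, -1.0]]
wrist_force: [-6.9, 20.0, 0.7]
opening: 0.018
now [0.4089 0.0017 0.098 ] xang 4.69 tilt [0.0023 0.0046] | shift mm [   0.5 -188.9    0.9] turn z rad 0.0019 | t 36.05 F [-6.9 20.   0.7] open 0.018
```

```bash
python3 -m creep '[[-0.0005,0.001,0,0,0,0,0.01],[-0.001,0.0015,0,0,0,0,0.01],[-0.001,0.0015,0,0,0,0,0.01]]'; python3 -c "
from h import *
go(.394,.190,.098,4.58)
c=eyes.camera('wrist');cv2.imwrite('pics/t_w.png',c['img'][:,:,::-1])
c=eyes.camera('top');crop(c,240,150,140,130,5,'pics/t_t.png')"
```

```text
clock: 36.35
ee_pos: [0.4089, 0.0016, 0.098]
ee_rot: [[0.997, 0.082, 0.005], [0.082, -0.997, 0.007], [0.005, -0.006, -1.0]]
wrist_force: [-6.4, 28.2, -1.2]
opening: 0.0181
now [0.4089 0.0016 0.098 ] xang 4.69 tilt [0.0046 0.0069] | shift mm [   0.6 -189.     1.3] turn z rad 0.002 | t 36.35 F [-6.4 28.2 -1.2] open 0.0181
```

View pics/t_w.png

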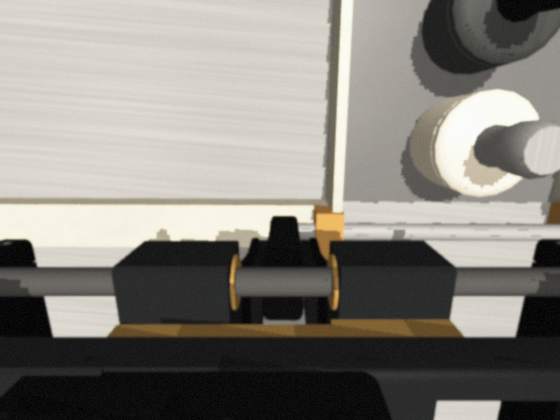

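View pics/t_t.png

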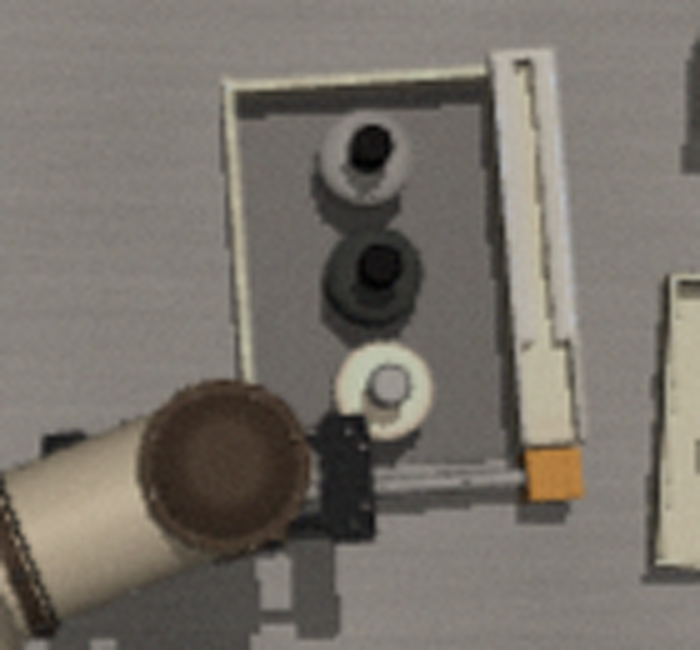

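```bash
python3 - <<'E'
from h import *
yaw=.078;O=np.array([.518,-.1105]);R=np.array([[np.cos(yaw),-np.sin(yaw)],[np.sin(yaw),np.cos(yaw)]])
c=eyes.camera("scene")
def L(u,v,z): return (((on(c,150+u/3.3,130+v/3.3,z)[:2]-O)@R)*1000).round(1)
print("tip@146",L(217,373,.032))
for n,u,v,z in(("keeper top left corner",185,374,.046),("near",209,397,.046),("outer",157,400,.046)): print(n,L(u,v,z))
crop(c,190,220,60,60,10,"pics/u_s.png")
E
```

```text
tip@146 [-95.4 -65.4]
keeper top left corner [-110.1  -87.3]
near [-78.2 -89.6]
outer [-111.1 -120.3]
```

View pics/u_s.png

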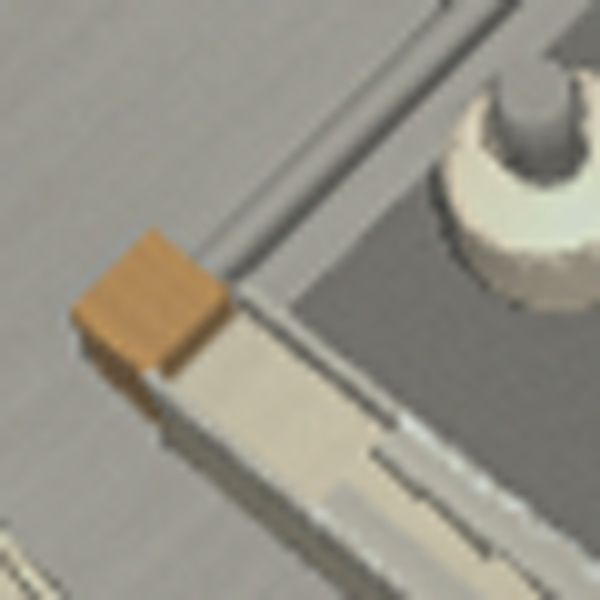

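```bash
python3 -m creep '[[0,-0.002,0,0,0,0,0.01],[0,-0.0035,0,0,0,0,0.01],[0,-0.0035,0,0,0,0,0.01]]'; python3 -m creep '[[0,0,0,0,0,0,0.03],[0,0,0,0,0,0,0.05],[0,0,0,0,0,0,0.06],[0,0,0,0,0,0,0.06],[0,0,0,0,0,0,0.06],[0,0,0,0,0,0,0.06],[0,0,-0.02,0,0,0,0.06],[0,0,-0.05,0,0,0,0.06],[0,0,-0.09,0,0,0,0.06],[0,0,-0.13,0,0,0,0.06],[0,0,-0.15,0,0,0,0.087],[-0.03,0,-0.15,0,0,0,0.087]]'; python3 -c "
from h import *
go(.35,.3,.25)"
```

```text
clock: 36.8
ee_pos: [0.4088, 0.0019, 0.098]
ee_rot: [[0.997, 0.083, 0.004], [0.083, -0.997, 0.002], [0.004, -0.001, -1.0]]
wrist_force: [2.6, 6.9, -5.5]
opening: 0.0179
clock: 38.0
ee_pos: [0.3808, -0.0007, 0.2515]
ee_rot: [[0.997, 0.082, 0.008], [0.082, -0.997, 0.002], [0.009, -0.001, -1.0]]
wrist_force: [-0.9, 1.2, -0.3]
opening: 0.0689
now [ 0.3808 -0.0007  0.2515] xang 4.71 tilt [0.0084 0.0019] | shift mm [  -6.1 -302.2    1.8] turn z rad 0.0 | t 38.0 F [-0.9  1.2 -0.3] open 0.0689
```

Check the bolt and everything from all views, moving the arm aside.

```bash
python3 -m creep '[[0,-0.04,0,0,0,0,0.087],[0,-0.08,0,0,0,0,0.087],[0,-0.12,0,0,0,0,0.087],[0,-0.16,0,0,0,0,0.087],[0,-0.2,0,0,0,0,0.087],[0,-0.24,0,0,0,0,0.087],[0,-0.27,0,0,0,0,0.087],[0,-0.3,0,0,0,0,0.087],[0,-0.3,0,0,0,0,0.087],[0,-0.3,0,0,0,0,0.087]]'; python3 - <<'E'
from h import *
c=eyes.camera("top");crop(c,120,90,320,220,2.5,"pics/v_t.png")
s=eyes.camera("scene");crop(s,110,90,250,260,2.3,"pics/v_s.png")
yaw=.078;O=np.array([.518,-.1105]);R=np.array([[np.cos(yaw),-np.sin(yaw)],[np.sin(yaw),np.cos(yaw)]])
for cc in(c,s):
    A=cloud(cc).reshape(-1,3);A=A[np.isfinite(A).all(1)];B=A.copy();B[:,:2]=(A[:,:2]-O)@R
    m=(B[:,2]>.1)&(B[:,2]<.13)&(abs(B[:,1]-.12)<.04)&(abs(B[:,0]+.1)<.03);print("bolt",B[m].mean(0).round(4),m.sum())
    for x in(-.04,.035,.11):
        m=(B[:,2]>.083)&(np.hypot(B[:,0]-x,B[:,1])<.03);print(x,B[m].mean(0).round(4),B[m,2].max().round(4))
E
```

```text
clock: 39.0
ee_pos: [0.3521, 0.2973, 0.2476]
ee_rot: [[0.997, 0.083, -0.001], [0.083, -0.997, -0.001], [-0.001, 0.001, -1.0]]
wrist_force: [-0.6, -0.8, -0.3]
opening: 0.0868
bolt [-0.1009  0.1217  0.1188] 53
-0.04 [-0.0415  0.0025  0.0939] 0.1019
0.035 [0.0328 0.0022 0.0929] 0.1034
0.11 [0.1085 0.003  0.0943] 0.1031
bolt [-0.097   0.1178  0.1143] 71
-0.04 [-0.0372 -0.0016  0.0918] 0.0978
0.035 [ 0.0377 -0.0012  0.0922] 0.0979
0.11 [ 0.113  -0.0009  0.0924] 0.0984
```

View pics/v_t.png

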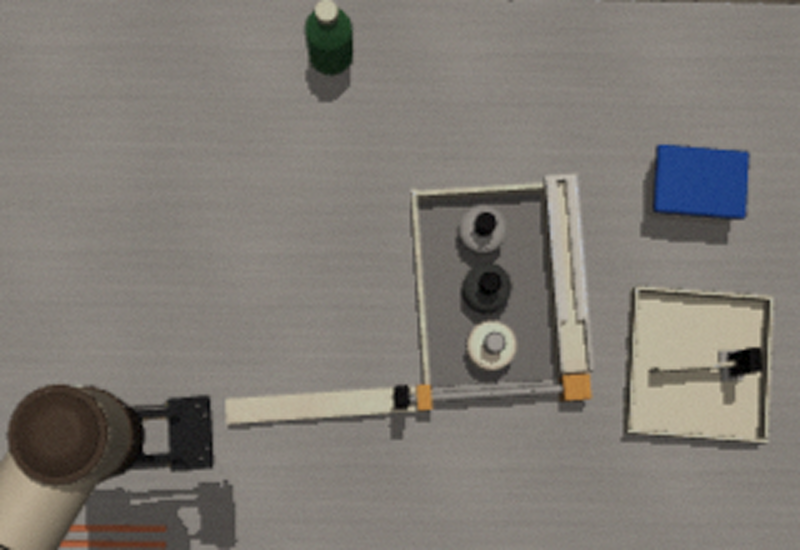

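View pics/v_s.png

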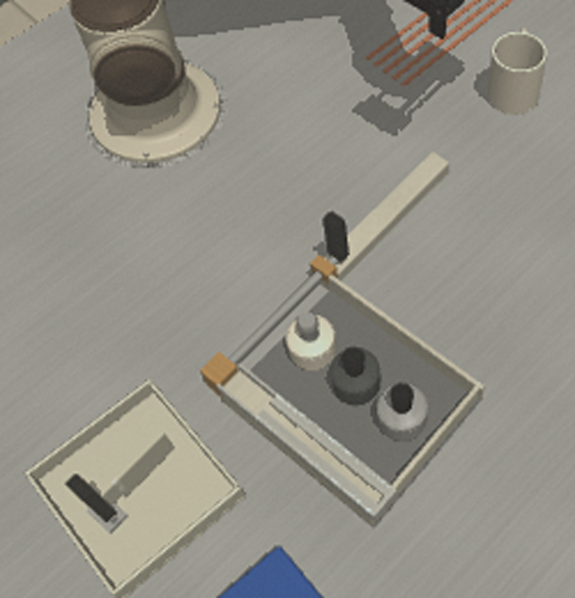

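```bash
python3 -c "
from bench import observe,r
print(observe()['wrist_force'].round(1),observe()['clock']); r.finish_job()"
```

```text
[-0.1 -0.3  0.4] 39.1
the job is handed in; nothing more can be done
```

The job is done and handed in at about 39 s on the robot's clock.

- **Divider:** I slid it along the T-track to the open front end, lifted it off and stood it in the utensil tray.
- **Pots:** Three were present (steel, dark and white). All three stand upright down the middle of the bay at station x of about 110, 35 and −40 mm. None was seen to be knocked aside.
- **Bolt:** I slid it about 190 mm until it met its stop firmly at 28 N. By ray-casting, its tip is about 21 mm inside the keeper mouth, against 22 mm expected at fully home. After release, the handle had stayed there to within a few mm.
- **Mug and food box:** I did not touch either one. In the last pictures the food box stands where it started, and so, by eye, does the mug.

**Checks that disagreed:** The top and scene cameras differed by about 4–5 mm in position, so I went by the wrist camera for each grasp. Pushing the bolt home gave a small sideways force of up to 8 N, because my slide direction was off by about half a degree; I eased it off by shifting sideways. The wrist force at hand-in was near zero, with the arm clear of everything.

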